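Take the worn drum off a spindle sander with a left-hand nut

ROBOT

A 6-joint arm with a two-finger parallel gripper is mounted at the origin on the work surface. World frame = base frame: x ahead of the robot, y to its left, z up, the work surface at z = 0. Lengths are in mm, angles in rad, forces in N, time in s.
With the tool pointing down it reaches from about 400 to 925 mm from the base axis. Payload 12.5 kg.
Tool frame: the origin (TCP) lies between the finger pads; the fingertips stand 11 mm ahead of it and the grasp point (between the pads) lies 8 mm behind it; y points along the fingers, x is the direction in which the jaws open and shut, and the axes are right-handed (so a half turn about y gives the same grasp; the last joint's range is limited). The gripper opens to 95 mm and grips with 3 to 60 N. Pads are 20 mm wide; open, the fingers measure 119 mm over their backs; the gripper's body (75 mm by 180 mm) begins 59 mm behind the grasp point.
Start: joints at [-1.329, 0.491, 1.559, -0, 1.092, -0.106], TCP at [213.042, -587.587, 225.661] pointing down, gripper open.
Joint ranges: [-3.1, 3.1], [-0.84, 2.19], [0.05, 2.79], [-1.13, 4.28], [0.06, 2.93], [-2.69, 2.69]. Speed limits (rad/s): [2.22, 2.22, 2.79, 3.14, 3.14, 3.14].

INTERFACE

Orientations are given as [roll, pitch, yaw] about the fixed x, y, z axes, in that order (R = Rz(yaw) Ry(pitch) Rx(roll)).
In Python, from cell import env gives the robot as it stands.
- The arm moves only by the tool jog_arm, never from a script. Its argument "series" is a list of rows, each an object of numbers: "dx", "dy", "dz": the shift along the world's x, y, z in m; "rx", "ry", "rz": the turn, a rotation vector about the world's x, y, z in degrees; "gripper": the opening, from 0 (shut) to 1 (fully open). A call has 1 to 12 rows; each row shifts and turns the commanded pose from where the row before left it; what a row does not reach is not made up. A row lasts 1/10 s, in which the tool goes at most 50 mm and 8.59 degrees, less where a joint would pass 70% of its speed; a pose out of reach is approached as far as the arm can. A call is refused whole if a number of a shift passes 0.05 or a number of a turn 8.59, either way. A call with a gripper value outside its range is refused whole. The fingers move at their own pace and stop on an object; the grip force is fixed at half the most. Time passes only in rows, so rows that do not move let the fingers close. It gives the time, the measured TCP pose, the force and the opening at its end, in the units of the state.
- env.state(): the state, without advancing time (a new reading comes with each control period).
- env.read_camera(name): name is "scene" or "side" or "wrist"; returns the picture (384x512x3 uint8, red, green, blue); there is no depth.
- env.camera_info(name): a dict with "camera_matrix" (3x3 intrinsics, pixels), "R" (3x3) and "t" (3): a world point X has camera coordinates R X + t; the wrist camera has in their place "mount" (4x4, takes a point from camera to tool coordinates, whose origin is the TCP and whose axes are the tool frame's). Camera axes: x right, y down, z forward; pixel columns grow to the right and rows downward; lengths in mm; the calibration is good to about 2 mm. A picture is of the moment at which its call begins: read the wrist's pose just before it. camera_info takes no time and is no camera call.
- env.job_done(): hands the job in, once; it reports no verdict.
The state is a dict: "t": time; "joints": joint angles; "qvel": joint speeds; "tau": joint torques, N m; "eef_pos": TCP position; "tcp_rot": TCP orientation; "ft_force": force on the tool from outside, world axes, zero at the start; "moment": the same for the moment, N m; "opening": opening from 0.0 (shut) to 1.0 (fully open).
Only numpy, scipy, OpenCV 4.12 (cv2) and the standard library are available. Lean on these libraries where they do the work, as an engineer would, in place of code of your own. Each camera call takes 0.05 s, during which the arm holds its last target.

TASK

Take the worn sanding drum off the spindle sander. Its nut has a left-hand thread: turn it clockwise until its engraved line meets the line on the spindle's end, creep on clockwise, feeling with light pulls for where the safety collar lets it off - never force it - and set it flat in the parts tray. Then draw the drum straight up off the spindle and put it fully down on the rack's empty peg; drop nothing and leave everything else where it is.

Things in the scene. Friction and masses are not known exactly. Their poses are not given: they have to be found in the camera images.
- nut: Left-hand steel flange nut on the spindle: hexagon 40 mm across flats, 18 mm high, on a round flange 47 mm across and 4 mm thick (22 mm in all, 140 g); V-notches at the six corners mark it left-hand. Origin: on the axis at the flange's underside; z up; x points to the middle of the flat with the engraved line, so flats face x and every 60 deg from it. It has about 0.8 mm of side play.
- nut_line (a point): On the dark line engraved in the nut's top from the bore to one flat: 16 mm from the axis, 22 mm above the nut's origin. CLOCKWISE from above unscrews: 145 to 165 deg until the two lines meet; the nut climbs 12 mm a turn (1.9 mm/rad). It has two lugs in its bore; its thread strips if it is pulled, pressed or shoved with more than 20 N.
- spindle_line (a point): Outer end of the dark line engraved on the spindle's end, 6 mm from the axis, 150 mm up. Above the thread a slotted safety collar still holds the nut: it lifts off only in a window some 12 deg wide, whose middle lies 5 to 60 deg clockwise past the meeting of the lines. Feel for it: light pulls of 5 to 10 N as the nut creeps on. It stops dead about 40 deg past the window.
- drum: Sanding drum under the nut: black rubber, brown abrasive sleeve, 50 mm across, 100 mm high, 26 mm bore, 250 g. Origin: on the axis at its underside, 20 mm up at the start. A spring seat pushes it up against the nut (4 to 11 N at first, nothing after 3 mm). Nut off, it lifts straight up off the shank; its underside must pass 150 mm. The spindle stands 27 to 30 mm above its top.
- sander: The sander: a round aluminium insert, 240 mm across, 12 mm thick, fixed in the bench, with a locked steel spindle upright in its middle. Origin: on the spindle's axis at bench level; x points along the line engraved on the spindle's end. Spindle: 23 mm shank to 110 mm up, left-hand thread 20 mm over its crests to 138 mm, plain 14 mm nose to 150 mm.
- tray: Empty open dark steel parts tray, 150 x 150 mm, walls 22 mm high and 4 mm thick, floor 4 mm thick. Fixed. Origin: centre of its underside.
- rack: Drum rack: wooden board 220 x 90 x 18 mm, fixed, with two upright round wooden pegs 18 mm in diameter and 52 mm high (tapered tips), 110 mm apart along the board's x. One peg carries the spare drum, the other is empty. Origin: centre of its underside.
- peg (a point): Foot of the empty peg of the rack: on the peg's axis, at the board's top face (18 mm above the bench). The peg's tip is 52 mm above this point.
- spare_drum: Thinner spare drum on the other peg of the rack: 38 mm in diameter, 85 mm high. Leave it alone. Origin: centre of its underside.
- sleeve: New abrasive sleeve, a brown tube 51 mm in diameter and 100 mm high, standing on the bench. Leave it alone. Origin: centre of its underside.
- cleaner: Gum stick for cleaning abrasives, 45 x 150 x 35 mm, lying on the bench. Leave it alone. Origin: centre of its underside.
- glue: White glue bottle, 56 mm in diameter, 150 mm high, standing on the bench. Leave it alone. Origin: centre of its underside.

How it is judged:
By the outcome, as a careful person would: the job done as asked, in the order asked, and still so for the second after the job is handed in, with the robot touching nothing.
It also fails if it takes over 72 s, if anything falls off the work surface, if the arm or the gripper's body presses on something with over 40 N, if the wrist force passes 120 N, or if a joint passes its speed limit or range.

## Working session

There is one attempt and no reset: what is moved stays moved. The work goes in short steps, Python scripts to look and compute and a tool call to move; the robot and the scene stay as the last step left them, time stands still between calls to the robot, and variables do not carry over. Pictures are saved under pics/ and viewed, and the job is handed in when it is done.

Besides the shell and the picture viewer there is one more tool, called after "Call:" as a command line: name --argument value ..., lists and objects as JSON in quotes. jog_arm: Moves the arm, as the interface text tells. Its arguments: {"type":"object","properties":{"series":{"type":"array"}},"required":["series"]}

```bash
ls; mkdir -p pics; python3 - <<'E'
from cell import env
import cv2
s=env.state();print(s)
for n in ["scene","side","wrist"]:
    im=env.read_camera(n);cv2.imwrite(f"pics/a_{n}.png",im[:,:,::-1])
    print(n,env.camera_info(n))
E
```

```text
pics
{'t': 0.0, 'joints': array([-1.32859909e+00,  4.91560846e-01,  1.55947733e+00, -3.40865410e-05,
        1.09170343e+00, -1.05580084e-01]), 'qvel': array([ 0.00115168, -0.00162713, -0.00085391,  0.00029718,  0.00014321,
       -0.00054964]), 'tau': array([-1.25254686e-03, -6.12647796e+01, -2.58185077e+01,  6.91811275e-02,
        4.82342835e-02, -9.47734861e-05]), 'eef_pos': array([ 212.97166187, -587.3323512 ,  225.05134591]), 'tcp_rot': array([-1.57070531e+00,  1.14573842e-03, -1.22300323e+00]), 'ft_force': array([ 0.11143391, -0.43512387, -0.03895265]), 'moment': array([-0.00322358,  0.01208955,  0.01036323]), 'opening': 1.0007866756173025}
scene {'camera_matrix': array([[409.30675411,   0.        , 256.33851941],
       [  0.        , 409.30675411, 190.20477779],
       [  0.        ,   0.        ,   1.        ]]), 'R': array([[ 0.20244607,  0.97925755,  0.00838074],
       [ 0.75502844, -0.15062873, -0.63815596],
       [-0.62365667,  0.13551987, -0.7698615 ]]), 't': array([-101.57739215, -386.50638022, 1446.61538886])}
side {'camera_matrix': array([[405.34697325,   0.      
[... 162 characters left out ...]
 0.01009669],
       [-0.18533939,  0.62633316, -0.75720281],
       [ 0.20000775, -0.73037999, -0.6531018 ]]), 't': array([ 585.57672882,  214.65412644, 1030.7498766 ])}
wrist {'camera_matrix': array([[325.67925137,   0.        , 254.25934267],
       [  0.        , 325.67925137, 189.08978618],
       [  0.        ,   0.        ,   1.        ]]), 'mount': array([[ 9.99999513e-01,  5.62296064e-04,  8.11391422e-04,
         5.52857284e-01],
       [-6.20536313e-04, -2.81196614e-01,  9.59649978e-01,
        -1.57594378e+02],
       [ 7.67767925e-04, -9.59650013e-01, -2.81196128e-01,
         7.96895349e+01],
       [ 0.00000000e+00,  0.00000000e+00,  0.00000000e+00,
         1.00000000e+00]])}
```

View pics/a_scene.png

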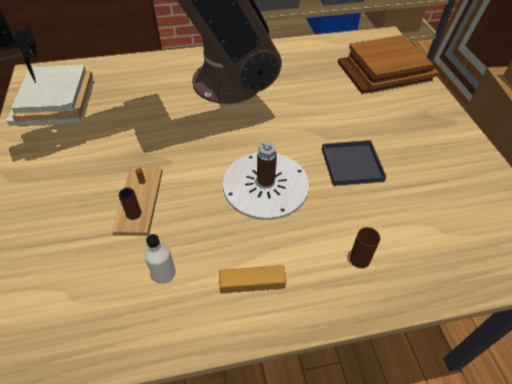

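View pics/a_side.png

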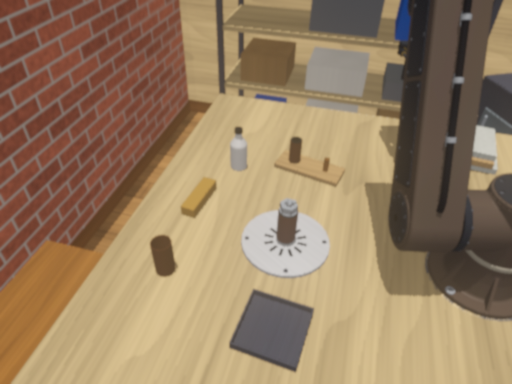

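View pics/a_wrist.png

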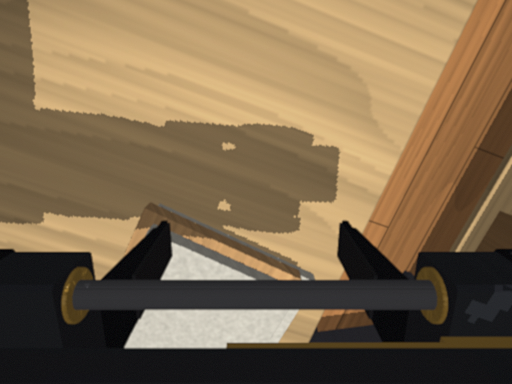

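The scene view shows the sander disc at about (266,185) with the nut near (266,147), tray near (353,163), and the rack near (138,200) with its empty peg near (140,175). Next I'll measure these.

```bash
cat > h.py <<'E'
import numpy as np, cv2
from cell import env
def rays(n,px,pose=None):
    c=env.camera_info(n);K=c["camera_matrix"];d=np.linalg.solve(K,np.array([px[0],px[1],1.]))
    if n=="wrist":
        from scipy.spatial.transform import Rotation as Ro
        p,r=pose;R=Ro.from_euler("xyz",r).as_matrix();M=c["mount"]
        return R@M[:3,3]+p, R@(M[:3,:3]@d)
    R=c["R"];return -R.T@c["t"],R.T@d
def onz(n,px,z,pose=None):
    o,d=rays(n,px,pose);return o+d*(z-o[2])/d[2]
def two(a,b):
    (o1,d1),(o2,d2)=a,b
    A=np.c_[d1,-d2];s=np.linalg.lstsq(A,o2-o1,rcond=None)[0]
    p,q=o1+s[0]*d1,o2+s[1]*d2;return (p+q)/2,np.linalg.norm(p-q)
def proj(n,X,pose=None):
    c=env.camera_info(n);K=c["camera_matrix"]
    if n=="wrist":
        from scipy.spatial.transform import Rotation as Ro
        p,r=pose;R=Ro.from_euler("xyz",r).as_matrix();M=c["mount"]
        t=R.T@(np.array(X)-p);v=M[:3,:3].T@(t-M[:3,3])
    else: v=c["R"]@X+c["t"]
    v=K@v;return v[:2]/v[2]
def crop(fn,src,x0,x1,y0,y1,f):
    im=cv2.imread(src)[y0:y1,x0:x1];cv2.imwrite(fn,cv2.resize(im,None,fx=f,fy=f,interpolation=cv2.INTER_CUBIC))
E
python3 - <<'E'
from h import *
crop("pics/c1.png","pics/a_scene.png",210,400,130,230,4)
crop("pics/c2.png","pics/a_scene.png",100,200,150,300,4)
crop("pics/c3.png","pics/a_side.png",220,360,120,370,2.4)
for n in["scene","side"]:
    im=cv2.imread(f"pics/a_{n}.png");hsv=cv2.cvtColor(im,cv2.COLOR_BGR2HSV)
    m=((hsv[...,1]<45)&(hsv[...,2]>130)).astype(np.uint8)
    cs,_=cv2.findContours(m,cv2.RETR_EXTERNAL,cv2.CHAIN_APPROX_NONE)
    for c in cs:
        if cv2.contourArea(c)>2000: 
            e=cv2.fitEllipse(cv2.convexHull(c));print(n,e,onz(n,e[0],12))
E
```

```text
scene ((265.3943786621094, 184.7241973876953), (66.3136215209961, 86.0526123046875), 93.23747253417969) [506.94384298  24.23008268  12.        ]
scene ((50.16866683959961, 86.07987976074219), (43.154659271240234, 84.00150299072266), 74.69309997558594) [ -69.3923377  -601.69547563   12.        ]
side ((285.8644714355469, 239.22804260253906), (79.0252914428711, 87.34295654296875), 95.51201629638672) [493.67467645  23.3714524   12.        ]
side ((337.4538879394531, 71.2916030883789), (55.960609436035156, 69.33187866210938), 85.30387878417969) [  477.46578218 -1100.95519199    12.        ]
```

View pics/c1.png

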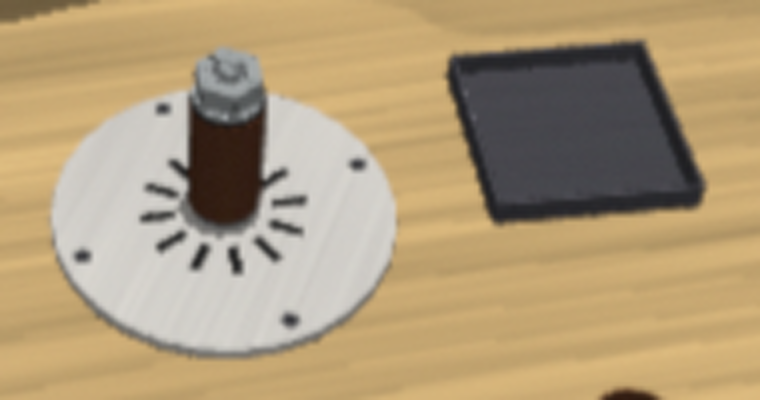

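View pics/c2.png

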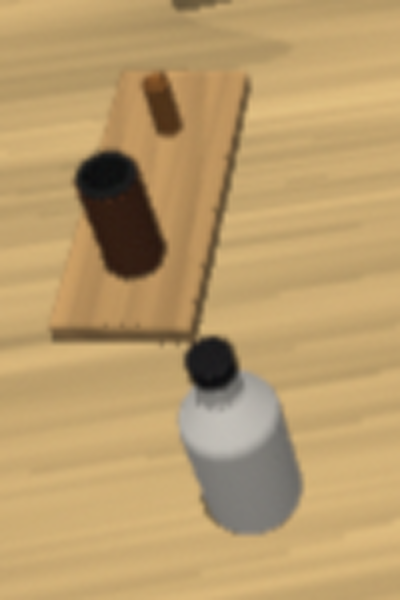

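View pics/c3.png

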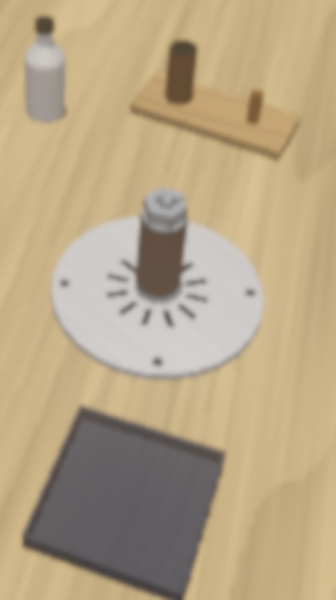

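```bash
python3 - <<'E'
from h import *
np.set_printoptions(suppress=True,precision=1)
c1=lambda x,y:(x/4+210,y/4+130);c2=lambda x,y:(x/4+100,y/4+150);c3=lambda x,y:(x/2.4+220,y/2.4+120)
def t(n,a,b,z):
    print(n,two(rays("scene",a),rays("side",b)),onz("scene",a,z),onz("side",b,z))
t("spindle",c1(229,65),c3(166,200),150)
t("pegtip",c2(155,77),c3(257,92),70)
t("pegfoot",c2(170,130),c3(253,122),18)
for p in[(450,57),(641,43),(703,185)]:print("tray rim sc",onz("scene",c1(*p),22))
for p in[(82,408),(224,453),(24,541)]:print("tray rim si",onz("side",c3(*p),22))
for p in[(125,72),(249,75),(50,328),(193,332)]:print("rack top sc",onz("scene",c2(*p),18))
E
```

```text
spindle (array([494.9,  27.7, 147.2]), np.float64(1.465166326021442)) [498.5  27.3 150. ] [494.   29.9 150. ]
pegtip (array([ 432.3, -305.2,   66.3]), np.float64(2.40667025551332)) [ 437.3 -303.8   70. ] [ 431.5 -301.7   70. ]
pegfoot (array([ 431.6, -306.9,   13.7]), np.float64(4.889633773208338)) [ 438.5 -304.6   18. ] [ 430.1 -304.3   18. ]
tray rim sc [394.4 222.4  22. ]
tray rim sc [407.7 367.4  22. ]
tray rim sc [550.3 356.1  22. ]
tray rim si [531.8 214.3  22. ]
tray rim si [388.2 226.   22. ]
tray rim si [544.4 364.2  22. ]
rack top sc [ 377.7 -334.    18. ]
rack top sc [ 397.6 -248.8   18. ]
rack top sc [ 588.1 -382.    18. ]
rack top sc [ 608.5 -295.5   18. ]
```

Call:
jog_arm --series '[{"dx":0.012,"dy":0.0255,"dz":0.002,"rz":8.5},{"dx":0.012,"dy":0.0255,"dz":0.002,"rz":8.5},{"dx":0.012,"dy":0.0255,"dz":0.002,"rz":8.5},{"dx":0.012,"dy":0.0255,"dz":0.002,"rz":8.5},{"dx":0.012,"dy":0.0255,"dz":0.002,"rz":8.5},{"dx":0.012,"dy":0.0255,"dz":0.002,"rz":8.5},{"dx":0.012,"dy":0.0255,"dz":0.002,"rz":8.5},{"dx":0.012,"dy":0.0255,"dz":0.002,"rz":8.5},{"dx":0.012,"dy":0.0255,"dz":0.002,"rz":8.5},{"dx":0.012,"dy":0.0255,"dz":0.002,"rz":8.5},{"dx":0.012,"dy":0.0255,"dz":0.002,"rz":8.5},{"dx":0.012,"dy":0.0255,"dz":0.002,"rz":8.5}]'

```text
$.series[0]: bad value
```

Call:
jog_arm --series '[{"dx":0.012,"dy":0.0255,"rz":8.5},{"dx":0.012,"dy":0.0255,"rz":8.5},{"dx":0.012,"dy":0.0255,"rz":8.5},{"dx":0.012,"dy":0.0255,"rz":8.5},{"dx":0.012,"dy":0.0255,"rz":8.5},{"dx":0.012,"dy":0.0255,"rz":8.5},{"dx":0.012,"dy":0.0255,"rz":8.5},{"dx":0.012,"dy":0.0255,"rz":8.5},{"dx":0.012,"dy":0.0255,"rz":8.5},{"dx":0.012,"dy":0.0255,"rz":8.5},{"dx":0.01,"dy":0.025,"rz":8.5},{"dx":0.01,"dy":0.025,"rz":8.5}]'

```text
$.series[0]: bad value
```

Call:
jog_arm --series '[{},{}]'

```text
$.series[0]: bad value
```

```bash
python3 - <<'E'
from h import *
s=env.state();print(s["t"],s["eef_pos"],s["tcp_rot"],s["joints"],s["ft_force"])
im=env.read_camera("wrist");cv2.imwrite("pics/w1.png",im[:,:,::-1])
P=(s["eef_pos"],s["tcp_rot"]);np.save("w1.npy",np.r_[P])
print(proj("wrist",[496.5,28,142],P))
crop("pics/w1c.png","pics/w1.png",170,340,110,250,4)
E
```

```text
0.15 [ 212.99017978 -587.42948143  225.19843994] [-1.57071266e+00  8.04285404e-04 -1.22303319e+00] [-1.32861969e+00  4.91434108e-01  1.55927884e+00 -1.76334755e-06
  1.09168832e+00 -1.05585660e-01] [ 0.17198031  0.1558895  -0.34174896]
[-1059.30200763 -1032.89821053]
```

View pics/w1.png

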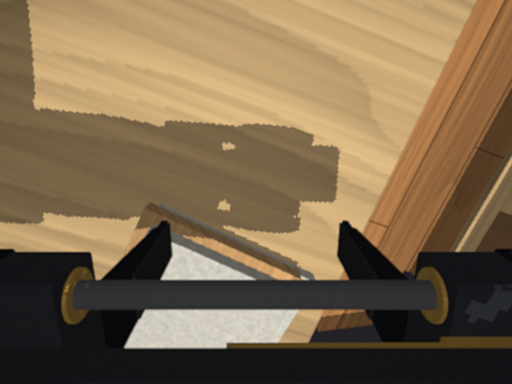

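View pics/w1c.png

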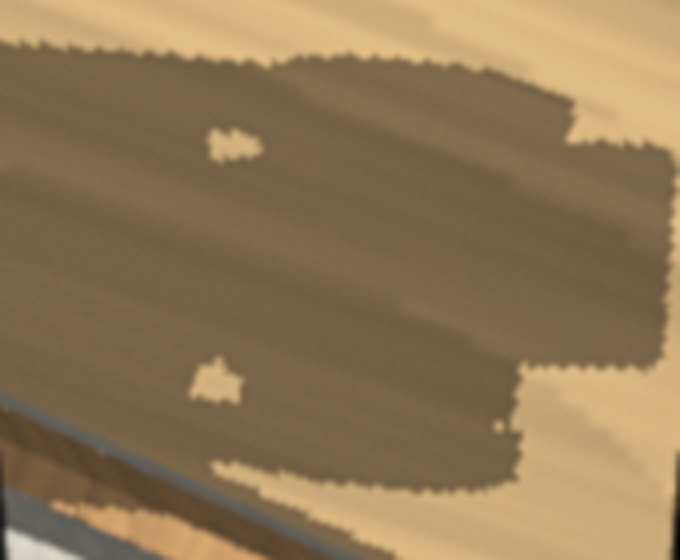

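The arm hasn't moved: all three calls were refused, so every row probably needs all the keys. The wrist picture is unchanged.

Call:
jog_arm --series '[{"dx":0.012,"dy":0.0255,"dz":0.002,"rx":0,"ry":0,"rz":8.5,"gripper":1},{"dx":0.012,"dy":0.0255,"dz":0.002,"rx":0,"ry":0,"rz":8.5,"gripper":1},{"dx":0.012,"dy":0.0255,"dz":0.002,"rx":0,"ry":0,"rz":8.5,"gripper":1},{"dx":0.012,"dy":0.0255,"dz":0.002,"rx":0,"ry":0,"rz":8.5,"gripper":1},{"dx":0.012,"dy":0.0255,"dz":0.002,"rx":0,"ry":0,"rz":8.5,"gripper":1},{"dx":0.012,"dy":0.0255,"dz":0.002,"rx":0,"ry":0,"rz":8.5,"gripper":1},{"dx":0.012,"dy":0.0255,"dz":0.002,"rx":0,"ry":0,"rz":8.5,"gripper":1},{"dx":0.012,"dy":0.0255,"dz":0.002,"rx":0,"ry":0,"rz":8.5,"gripper":1},{"dx":0.012,"dy":0.0255,"dz":0.002,"rx":0,"ry":0,"rz":8.5,"gripper":1},{"dx":0.012,"dy":0.0255,"dz":0.002,"rx":0,"ry":0,"rz":8.5,"gripper":1},{"dx":0.012,"dy":0.0255,"dz":0.002,"rx":0,"ry":0,"rz":8.5,"gripper":1},{"dx":0.012,"dy":0.0255,"dz":0.002,"rx":0,"ry":0,"rz":8.5,"gripper":1}]'

```text
t: 1.4
eef_pos: [357.3, -280.5, 249.7]
tcp_rot: [-1.571, -0.0, 0.563]
ft_force: [0.1, -0.2, 0.4]
opening: 1.0
```

Call:
jog_arm --series '[{"dx":0.0116,"dy":0.0257,"dz":0,"rx":0,"ry":0,"rz":8.5,"gripper":1},{"dx":0.0116,"dy":0.0257,"dz":0,"rx":0,"ry":0,"rz":8.5,"gripper":1},{"dx":0.0116,"dy":0.0257,"dz":0,"rx":0,"ry":0,"rz":8.5,"gripper":1},{"dx":0.0116,"dy":0.0257,"dz":0,"rx":0,"ry":0,"rz":8.5,"gripper":1},{"dx":0.0116,"dy":0.0257,"dz":0,"rx":0,"ry":0,"rz":8.5,"gripper":1},{"dx":0.0116,"dy":0.0257,"dz":0,"rx":0,"ry":0,"rz":8.5,"gripper":1},{"dx":0.0116,"dy":0.0257,"dz":0,"rx":0,"ry":0,"rz":8.5,"gripper":1},{"dx":0.0116,"dy":0.0257,"dz":0,"rx":0,"ry":0,"rz":8.5,"gripper":1},{"dx":0.0116,"dy":0.0257,"dz":0,"rx":0,"ry":0,"rz":8.5,"gripper":1},{"dx":0.0116,"dy":0.0257,"dz":0,"rx":0,"ry":0,"rz":8.5,"gripper":1},{"dx":0.0116,"dy":0.0257,"dz":0,"rx":0,"ry":0,"rz":8.5,"gripper":1},{"dx":0.0116,"dy":0.0257,"dz":0,"rx":0,"ry":0,"rz":8.5,"gripper":1}]'

```text
t: 2.6
eef_pos: [496.5, 28.0, 249.6]
tcp_rot: [-1.571, -0.0, 2.344]
ft_force: [0.4, -0.5, 1.1]
opening: 1.002
```

Call:
jog_arm --series '[{"dx":0,"dy":0,"dz":0,"rx":0,"ry":0,"rz":0,"gripper":1}]'

```text
t: 2.7
eef_pos: [497.0, 28.9, 249.5]
tcp_rot: [-1.571, -0.0, 2.344]
ft_force: [-0.2, -0.2, -0.1]
opening: 1.002
```

```bash
cat > look.py <<'E'
import sys
from h import *
n=sys.argv[1]
s=env.state();print(round(s["t"],2),s["eef_pos"].round(2),s["tcp_rot"].round(4),s["joints"].round(3),s["ft_force"].round(2),round(s["opening"],4))
im=env.read_camera("wrist");cv2.imwrite(f"pics/{n}.png",im[:,:,::-1])
P=(s["eef_pos"],s["tcp_rot"]);np.save(n+".npy",np.r_[P].reshape(2,3))
u,v=proj("wrist",[496.5,28,142],P);print(u,v)
if len(sys.argv)>2:
    a=list(map(int,sys.argv[2:]));crop(f"pics/{n}c.png",f"pics/{n}.png",*a)
E
python3 look.py w2 170 340 110 250 4
```

```text
2.7 [497.    28.94 249.47] [-1.5711e+00 -2.0000e-04  2.3442e+00] [-0.075  0.284  1.832  0.     1.026 -2.419] [-0.2  -0.24 -0.09] 1.0022
254.63636914228906 190.0912633711935
```

View pics/w2.png

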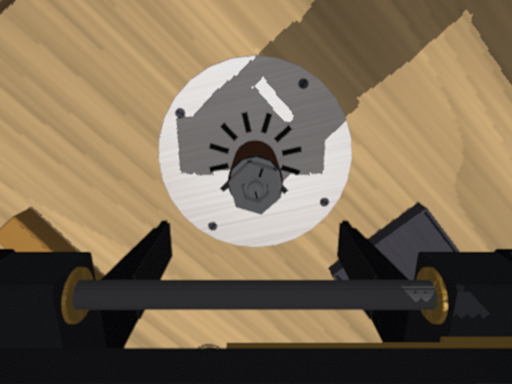

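View pics/w2c.png

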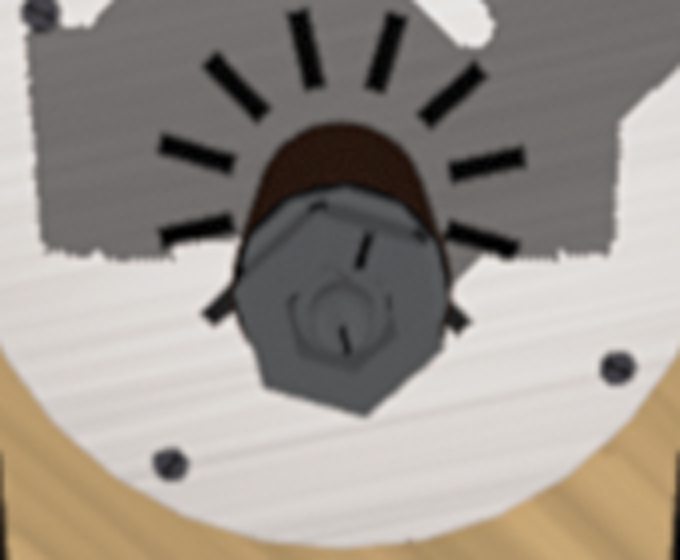

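The nut's corners show clearly in the crop. The nut line runs from (360,268) to (367,235), and the spindle line from (341,325) to (347,354).

```bash
python3 - <<'E'
from h import *
np.set_printoptions(suppress=True,precision=2)
P=np.load("w2.npy");c=lambda x,y:(x/4+170-.375,y/4+110-.375)
f=lambda p,z:onz("wrist",c(*p),z,P)
cor=np.array([f(p,142)[:2] for p in[(320,205),(425,238),(363,413),(265,386)]])
print(cor)
print("spin end c",f((344,320),150))
nl=[f(p,142) for p in[(360,268),(367,235)]];sl=[f(p,150) for p in[(341,325),(347,354)]]
print(nl,sl)
ang=lambda a,b:np.degrees(np.arctan2(b[1]-a[1],b[0]-a[0]))
print("nutline",ang(*nl),"spline",ang(*sl))
print("edges",ang(cor[0],cor[1]),ang(cor[2],cor[3]),"diag 0-2",ang(cor[2],cor[0]),ang(cor[3],cor[1]))
print("center by diag",(cor[0]+cor[2])/2,(cor[1]+cor[3])/2,np.linalg.norm(cor[0]-cor[2]),np.linalg.norm(cor[1]-cor[3]))
ctr=f((344,320),150)
print(ang(ctr,nl[1]),ang(ctr,sl[1]))
E
```

```text
[[481.37   7.39]
 [471.09  27.9 ]
 [507.76  45.98]
 [518.11  26.53]]
spin end c [493.94  26.63 150.  ]
[array([485.15,  22.75, 142.  ]), array([479.09,  18.81, 142.  ])] [array([495.14,  26.94, 150.  ]), array([498.76,  32.22, 150.  ])]
nutline -147.01159676412232 spline 55.59408342732353
edges 116.62483439273917 -61.96506952596509 diag 0-2 -124.36910699015631 178.32679447902345
center by diag [494.56  26.69] [494.6   27.21] 46.742048382988045 47.043356529271655
-152.24329750173484 49.26039040278879
```

Call:
jog_arm --series '[{"dx":-0.0004,"dy":-0.0004,"dz":-0.008,"rx":0,"ry":0,"rz":-7.85,"gripper":0.6},{"dx":-0.0004,"dy":-0.0004,"dz":-0.008,"rx":0,"ry":0,"rz":-7.85,"gripper":0.6},{"dx":-0.0004,"dy":-0.0004,"dz":-0.008,"rx":0,"ry":0,"rz":-7.85,"gripper":0.6},{"dx":-0.0004,"dy":-0.0004,"dz":-0.008,"rx":0,"ry":0,"rz":-7.85,"gripper":0.6},{"dx":-0.0004,"dy":-0.0004,"dz":-0.008,"rx":0,"ry":0,"rz":-7.85,"gripper":0.6},{"dx":-0.0004,"dy":0,"dz":-0.008,"rx":0,"ry":0,"rz":-7.85,"gripper":0.6},{"dx":0,"dy":0,"dz":0,"rx":0,"ry":0,"rz":0,"gripper":0.6}]'

```text
t: 3.45
eef_pos: [493.0, 24.0, 200.9]
tcp_rot: [-1.569, -0.0, 1.51]
ft_force: [0.2, -0.4, -0.1]
opening: 0.607
```

```bash
python3 look.py w3 170 340 130 270 4
```

```text
3.45 [493.04  24.02 200.93] [-1.569  -0.      1.5105] [-0.085  0.337  1.903 -0.     0.904 -1.596] [ 0.17 -0.41 -0.08] 0.6069
260.8794731670686 214.77954481893295
```

View pics/w3.png

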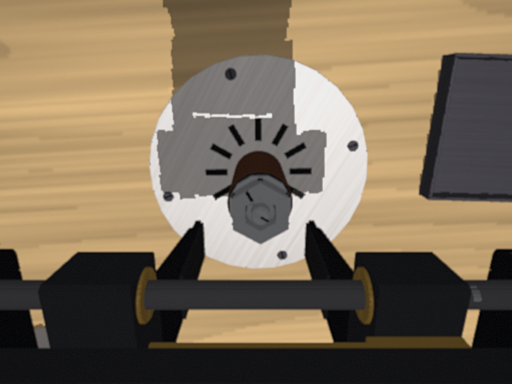

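View pics/w3c.png

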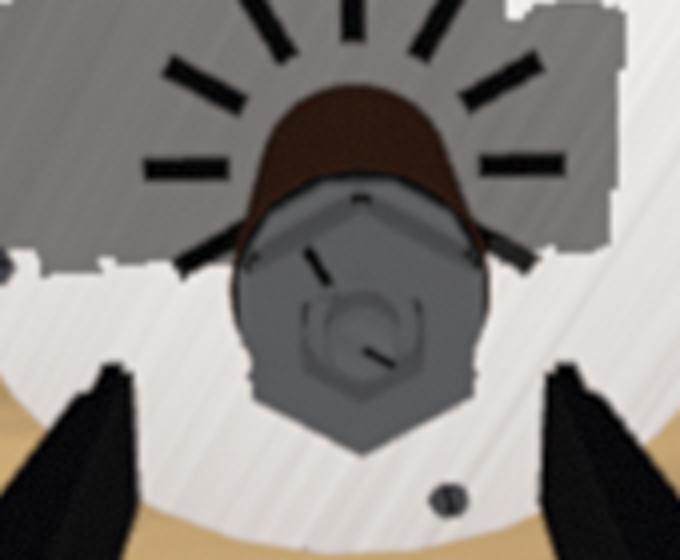

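```bash
python3 - <<'E'
from h import *
np.set_printoptions(suppress=True,precision=2)
P=np.load("w3.npy");c=lambda x,y:(x/4+170-.375,y/4+130-.375)
f=lambda p,z:onz("wrist",c(*p),z,P)
cor=np.array([f(p,142)[:2] for p in[(362,198),(475,258),(473,398),(363,453),(253,398),(248,262)]])
print(cor, cor.mean(0))
print("spin end c",f((364,330),150))
for i in range(3):
  d=cor[i]-cor[i+3];print(np.linalg.norm(d),np.degrees(np.arctan2(d[1],d[0]))%60)
ctr=f((364,334),150)
for p,z in[((310,250),142),((393,366),150)]:
  d=f(p,z)[:2]-cor.mean(0);print(np.degrees(np.arctan2(d[1],d[0])))
s=env.state();print(s["eef_pos"],s["tcp_rot"],P)
E
```

```text
[[470.37  28.89]
 [482.32  47.94]
 [508.64  46.79]
 [518.28  26.46]
 [506.29   7.3 ]
 [480.69   8.43]] [494.43  27.63]
spin end c [491.51  27.94 150.  ]
47.97264722575908 57.0946002253618
47.18499956143855 0.540699597125041
47.462398203528046 53.918578195066985
-151.55902812426913
51.287694252378756
[493.42  24.1  201.5 ] [-1.57  0.    1.52] [[493.04  24.02 200.93]
 [ -1.57  -0.     1.51]]
```

Call:
jog_arm --series '[{"dx":0,"dy":0,"dz":0,"rx":0,"ry":0,"rz":0,"gripper":0.55}]'

```text
t: 3.6
eef_pos: [493.8, 24.4, 202.0]
tcp_rot: [-1.571, -0.0, 1.518]
ft_force: [1.1, -0.5, -0.1]
opening: 0.568
```

Call:
jog_arm --series '[{"dx":0.0007,"dy":0.0013,"dz":-0.01,"rx":0,"ry":0,"rz":0.4,"gripper":0.55},{"dx":0.0007,"dy":0.0013,"dz":-0.01,"rx":0,"ry":0,"rz":0,"gripper":0.55},{"dx":0,"dy":0,"dz":-0.01,"rx":0,"ry":0,"rz":0,"gripper":0.55},{"dx":0,"dy":0,"dz":-0.006,"rx":0,"ry":0,"rz":0,"gripper":0.55},{"dx":0,"dy":0,"dz":0,"rx":0,"ry":0,"rz":0,"gripper":0.55},{"dx":0,"dy":0,"dz":0,"rx":0,"ry":0,"rz":0,"gripper":0.55},{"dx":0,"dy":0,"dz":0,"rx":0,"ry":0,"rz":0,"gripper":0.55}]'

```text
t: 4.3
eef_pos: [495.4, 27.4, 165.9]
tcp_rot: [-1.571, -0.0, 1.522]
ft_force: [-0.4, -0.2, 1.4]
opening: 0.552
```

```bash
python3 look.py w4 170 340 150 290 4
```

```text
4.3 [495.4  27.4 165.9] [-1.5712e+00 -1.0000e-04  1.5225e+00] [-0.078  0.388  1.938  0.     0.815 -1.601] [-0.39 -0.22  1.37] 0.552
256.1845305959739 232.05787595875185
```

View pics/w4c.png

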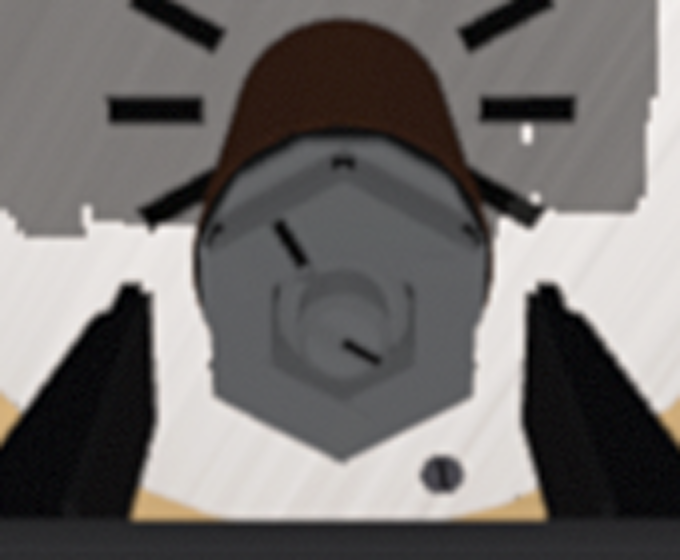

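Call:
jog_arm --series '[{"dx":0,"dy":0.0005,"dz":-0.007,"rx":0,"ry":0,"rz":0,"gripper":0.55},{"dx":0,"dy":0,"dz":-0.007,"rx":0,"ry":0,"rz":0,"gripper":0.55},{"dx":0,"dy":0,"dz":-0.007,"rx":0,"ry":0,"rz":0,"gripper":0.55},{"dx":0,"dy":0,"dz":-0.0055,"rx":0,"ry":0,"rz":0,"gripper":0.55},{"dx":0,"dy":0,"dz":0,"rx":0,"ry":0,"rz":0,"gripper":0.55},{"dx":0,"dy":0,"dz":0,"rx":0,"ry":0,"rz":0,"gripper":0.47}]'

```text
t: 4.95
eef_pos: [495.3, 27.9, 139.0]
tcp_rot: [-1.57, -0.0, 1.522]
ft_force: [-0.6, -0.3, -0.4]
opening: 0.506
```

Call:
jog_arm --series '[{"dx":0,"dy":0,"dz":0,"rx":0,"ry":0,"rz":0,"gripper":0.45},{"dx":0,"dy":0,"dz":0,"rx":0,"ry":0,"rz":0,"gripper":0.43}]'

```text
t: 5.15
eef_pos: [495.4, 27.9, 139.4]
tcp_rot: [-1.571, -0.0, 1.522]
ft_force: [0.3, -0.0, -0.7]
opening: 0.44
```

```bash
python3 look.py w5 170 340 170 310 4
```

```text
5.15 [495.37  27.92 139.4 ] [-1.5713e+00 -1.0000e-04  1.5224e+00] [-0.077  0.428  1.965  0.     0.748 -1.599] [ 0.3  -0.05 -0.69] 0.4402
255.46934455460664 252.78956210817935
```

View pics/w5c.png

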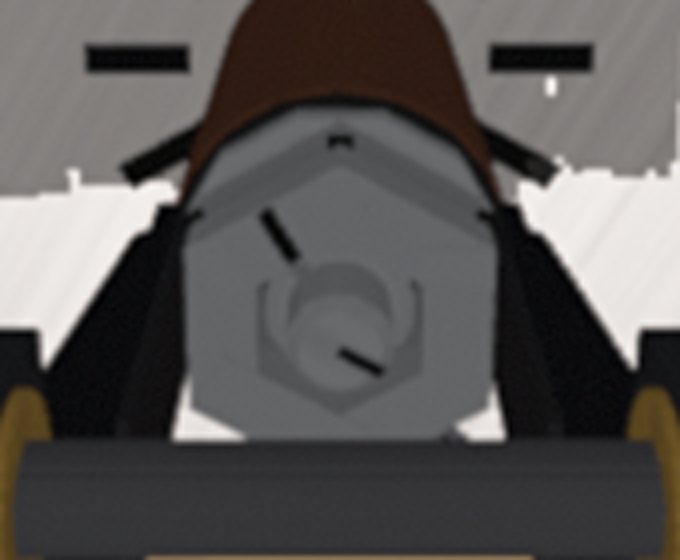

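Call:
jog_arm --series '[{"dx":0,"dy":0,"dz":0,"rx":0,"ry":0,"rz":0,"gripper":0.41},{"dx":0,"dy":0,"dz":0,"rx":0,"ry":0,"rz":0,"gripper":0.38}]'

```text
t: 5.4
eef_pos: [495.3, 28.0, 139.3]
tcp_rot: [-1.571, -0.0, 1.522]
ft_force: [0.6, 0.6, 0.4]
opening: 0.415
```

Call:
jog_arm --series '[{"dx":0,"dy":0,"dz":0,"rx":0,"ry":0,"rz":0,"gripper":0.3},{"dx":0,"dy":0,"dz":0,"rx":0,"ry":0,"rz":0,"gripper":0.2},{"dx":0,"dy":0,"dz":0,"rx":0,"ry":0,"rz":0,"gripper":0.2}]'

```text
t: 5.7
eef_pos: [495.3, 27.9, 139.3]
tcp_rot: [-1.571, -0.0, 1.522]
ft_force: [-0.1, 0.7, 2.3]
opening: 0.417
```

Call:
jog_arm --series '[{"dx":0,"dy":0,"dz":0.00013,"rx":0,"ry":0,"rz":-4,"gripper":0.2},{"dx":0,"dy":0,"dz":0.00013,"rx":0,"ry":0,"rz":-4,"gripper":0.2},{"dx":0,"dy":0,"dz":0.00013,"rx":0,"ry":0,"rz":-4,"gripper":0.2}]'

```text
t: 6.0
eef_pos: [495.3, 27.8, 139.6]
tcp_rot: [-1.571, 0.0, 1.31]
ft_force: [-0.4, 0.5, 2.5]
opening: 0.418
```

```bash
python3 look.py w6 170 340 170 310 4; python3 -c "
from h import *
print(env.state()['moment'])"
```

```text
6.0 [495.33  27.83 139.63] [-1.5711  0.      1.3103] [-0.077  0.427  1.965 -0.     0.749 -1.387] [-0.37  0.55  2.49] 0.4181
255.94863874164466 252.32838516239187
[ 0.01173403 -0.15968381 -0.0891959 ]
```

View pics/w6c.png

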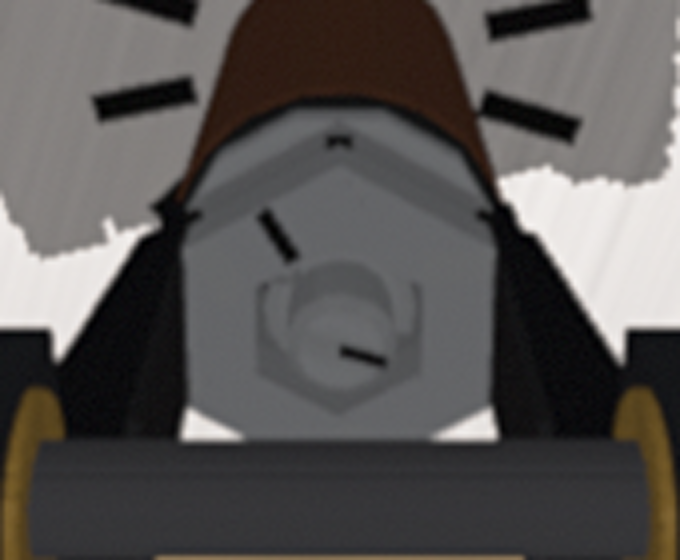

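Call:
jog_arm --series '[{"dx":0,"dy":0,"dz":0.00027,"rx":0,"ry":0,"rz":-8,"gripper":0.2},{"dx":0,"dy":0,"dz":0.00027,"rx":0,"ry":0,"rz":-8,"gripper":0.2},{"dx":0,"dy":0,"dz":0.00026,"rx":0,"ry":0,"rz":-8,"gripper":0.2},{"dx":0,"dy":0,"dz":0.00027,"rx":0,"ry":0,"rz":-8,"gripper":0.2},{"dx":0,"dy":0,"dz":0.00026,"rx":0,"ry":0,"rz":-8,"gripper":0.2},{"dx":0,"dy":0,"dz":0.00027,"rx":0,"ry":0,"rz":-8,"gripper":0.2}]'

```text
t: 6.65
eef_pos: [495.0, 27.9, 140.9]
tcp_rot: [-1.571, 0.001, 0.471]
ft_force: [0.9, 0.2, -1.1]
opening: 0.419
```

Call:
jog_arm --series '[{"dx":0,"dy":0,"dz":0.00027,"rx":0,"ry":0,"rz":-8,"gripper":0.2},{"dx":0,"dy":0,"dz":0.00027,"rx":0,"ry":0,"rz":-8,"gripper":0.2},{"dx":0,"dy":0,"dz":0.00026,"rx":0,"ry":0,"rz":-8,"gripper":0.2},{"dx":0,"dy":0,"dz":0.00027,"rx":0,"ry":0,"rz":-8,"gripper":0.2},{"dx":0,"dy":0,"dz":0.00026,"rx":0,"ry":0,"rz":-8,"gripper":0.2},{"dx":0,"dy":0,"dz":0.00027,"rx":0,"ry":0,"rz":-8,"gripper":0.2}]'

```text
t: 7.25
eef_pos: [495.0, 27.9, 142.5]
tcp_rot: [-1.571, 0.001, -0.367]
ft_force: [0.0, -0.3, -1.2]
opening: 0.418
```

```bash
python3 look.py w7 170 340 170 310 4
```

```text
7.25 [495.    27.88 142.5 ] [-1.5711e+00  6.0000e-04 -3.6670e-01] [-0.077  0.423  1.962 -0.     0.757  0.29 ] [ 0.01 -0.28 -1.22] 0.418
255.7724396667949 246.95126217054715
```

View pics/w7c.png

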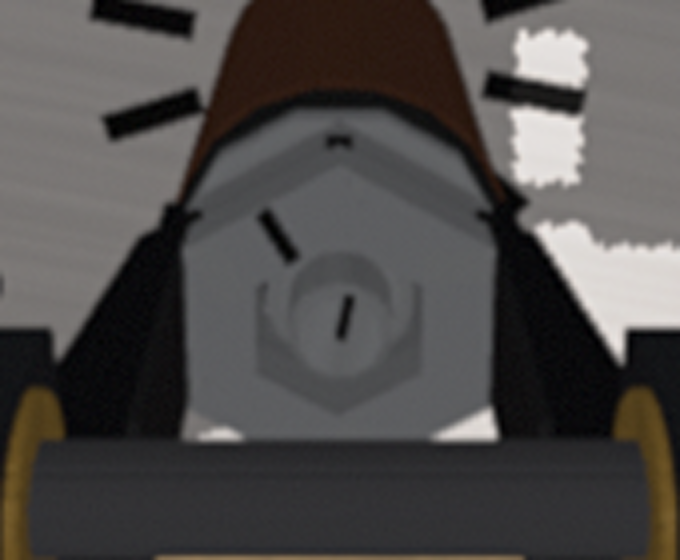

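Call:
jog_arm --series '[{"dx":0,"dy":0,"dz":0.00027,"rx":0,"ry":0,"rz":-8,"gripper":0.2},{"dx":0,"dy":0,"dz":0.00027,"rx":0,"ry":0,"rz":-8,"gripper":0.2},{"dx":0,"dy":0,"dz":0.00026,"rx":0,"ry":0,"rz":-8,"gripper":0.2},{"dx":0,"dy":0,"dz":0.00027,"rx":0,"ry":0,"rz":-8,"gripper":0.2},{"dx":0,"dy":0,"dz":0.00026,"rx":0,"ry":0,"rz":-8,"gripper":0.2},{"dx":0,"dy":0,"dz":0,"rx":0,"ry":0,"rz":0,"gripper":0.2}]'

```text
t: 7.9
eef_pos: [495.1, 27.9, 143.9]
tcp_rot: [-1.571, 0.0, -1.059]
ft_force: [-0.1, -0.5, -1.2]
opening: 0.417
```

```bash
python3 look.py w8 170 340 170 310 4
```

```text
7.9 [495.12  27.86 143.9 ] [-1.5712e+00  1.0000e-04 -1.0594e+00] [-0.077  0.421  1.961 -0.     0.761  0.983] [-0.08 -0.48 -1.17] 0.4173
253.96403002101061 245.4509594712115
```

View pics/w8c.png

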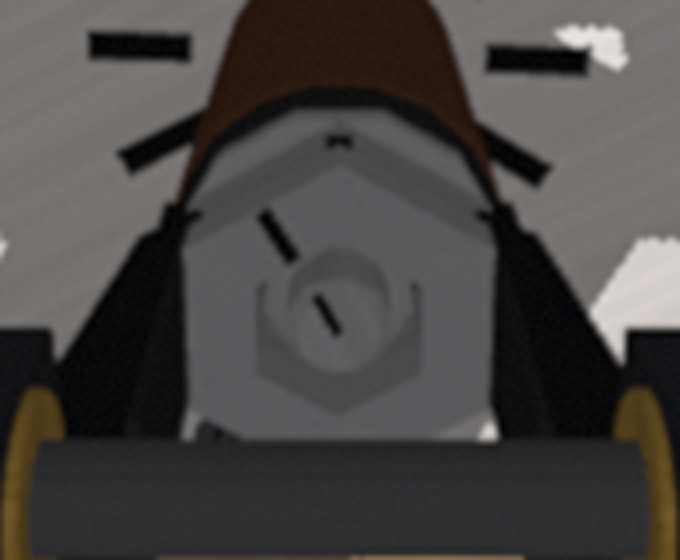

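```bash
python3 - <<'E'
from h import *
P=np.load("w8.npy");c=lambda x,y:(x/4+170-.375,y/4+170-.375)
a=lambda p,q,z:(lambda d:np.degrees(np.arctan2(d[1],d[0])))((onz("wrist",c(*q),z,P)-onz("wrist",c(*p),z,P)))
print(a((295,261),(264,211),147),a((339,335),(317,297),150),np.degrees(P[1][2]))
print(onz("wrist",c(264,211),147,P),onz("wrist",c(317,297),150,P))
E
```

```text
58.63066373505551 56.970018852765286 -60.697737970959196
[505.32205612  43.67511119 147.        ] [499.42775375  32.61958667 150.        ]
```

Call:
jog_arm --series '[{"dx":0,"dy":0,"dz":0.00017,"rx":0,"ry":0,"rz":-5,"gripper":0.2},{"dx":0,"dy":0,"dz":0,"rx":0,"ry":0,"rz":0,"gripper":0.2}]'

```text
t: 8.15
eef_pos: [495.2, 27.9, 144.2]
tcp_rot: [-1.571, 0.0, -1.144]
ft_force: [-0.1, 0.0, -1.7]
opening: 0.42
```

```bash
python3 look.py w9 210 300 210 270 8
```

```text
8.15 [495.17  27.89 144.17] [-1.571  0.    -1.144] [-0.077  0.42   1.96  -0.     0.761  1.067] [-0.13  0.05 -1.66] 0.4198
253.761499197368 245.35039857333732
```

Call:
jog_arm --series '[{"dx":0,"dy":0,"dz":0.0004,"rx":0,"ry":0,"rz":0,"gripper":0.2},{"dx":0,"dy":0,"dz":0,"rx":0,"ry":0,"rz":0,"gripper":0.2}]'

```text
t: 8.4
eef_pos: [495.1, 27.9, 144.5]
tcp_rot: [-1.571, 0.0, -1.145]
ft_force: [0.9, -0.6, -4.1]
opening: 0.417
```

View pics/w9c.png

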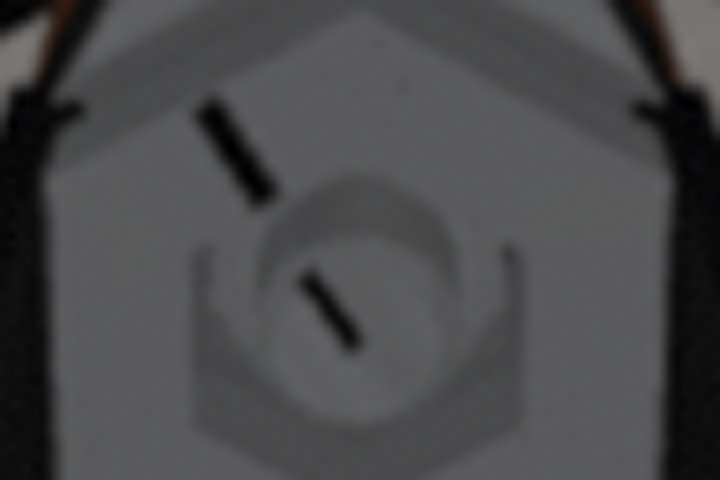

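Call:
jog_arm --series '[{"dx":0,"dy":0,"dz":0.0005,"rx":0,"ry":0,"rz":0,"gripper":0.2},{"dx":0,"dy":0,"dz":0,"rx":0,"ry":0,"rz":0,"gripper":0.2}]'

```text
t: 8.6
eef_pos: [495.1, 27.9, 144.7]
tcp_rot: [-1.571, 0.0, -1.147]
ft_force: [2.2, -0.4, -11.0]
opening: 0.419
```

Call:
jog_arm --series '[{"dx":0,"dy":0,"dz":-0.0005,"rx":0,"ry":0,"rz":0,"gripper":0.2},{"dx":0,"dy":0,"dz":0.00013,"rx":0,"ry":0,"rz":-4,"gripper":0.2},{"dx":0,"dy":0,"dz":0,"rx":0,"ry":0,"rz":0,"gripper":0.2}]'

```text
t: 8.9
eef_pos: [495.1, 27.9, 144.8]
tcp_rot: [-1.571, 0.0, -1.219]
ft_force: [-0.4, -0.1, -5.8]
opening: 0.417
```

Call:
jog_arm --series '[{"dx":0,"dy":0,"dz":0.0002,"rx":0,"ry":0,"rz":0,"gripper":0.2},{"dx":0,"dy":0,"dz":0,"rx":0,"ry":0,"rz":0,"gripper":0.2}]'

```text
t: 9.1
eef_pos: [495.1, 27.9, 144.9]
tcp_rot: [-1.571, 0.0, -1.216]
ft_force: [-0.3, 0.3, -8.1]
opening: 0.419
```

Call:
jog_arm --series '[{"dx":0,"dy":0,"dz":-0.0003,"rx":0,"ry":0,"rz":0,"gripper":0.2},{"dx":0,"dy":0,"dz":0.00012,"rx":0,"ry":0,"rz":-4,"gripper":0.2},{"dx":0,"dy":0,"dz":0.0003,"rx":0,"ry":0,"rz":0,"gripper":0.2},{"dx":0,"dy":0,"dz":0,"rx":0,"ry":0,"rz":0,"gripper":0.2}]'

```text
t: 9.5
eef_pos: [495.3, 27.9, 145.1]
tcp_rot: [-1.571, -0.0, -1.285]
ft_force: [0.1, -0.1, -6.0]
opening: 0.424
```

Call:
jog_arm --series '[{"dx":0,"dy":0,"dz":-0.0003,"rx":0,"ry":0,"rz":0,"gripper":0.2},{"dx":0,"dy":0,"dz":0.00012,"rx":0,"ry":0,"rz":-4,"gripper":0.2},{"dx":0,"dy":0,"dz":0.0003,"rx":0,"ry":0,"rz":0,"gripper":0.2},{"dx":0,"dy":0,"dz":0,"rx":0,"ry":0,"rz":0,"gripper":0.2}]'

```text
t: 9.9
eef_pos: [495.3, 28.0, 145.5]
tcp_rot: [-1.571, -0.0, -1.355]
ft_force: [-1.0, 1.3, -1.3]
opening: 0.42
```

Call:
jog_arm --series '[{"dx":0,"dy":0,"dz":0.0003,"rx":0,"ry":0,"rz":0,"gripper":0.2},{"dx":0,"dy":0,"dz":0,"rx":0,"ry":0,"rz":0,"gripper":0.2}]'

```text
t: 10.1
eef_pos: [495.3, 28.0, 145.7]
tcp_rot: [-1.571, -0.0, -1.356]
ft_force: [-0.3, 0.3, -1.6]
opening: 0.418
```

```bash
python3 look.py w10 170 340 170 310 4
```

```text
10.1 [495.29  27.96 145.66] [-1.5706e+00 -1.0000e-04 -1.3564e+00] [-0.077  0.418  1.959 -0.     0.764  1.28 ] [-0.27  0.32 -1.59] 0.4183
253.38234779886818 244.46503484098812
```

View pics/w10c.png

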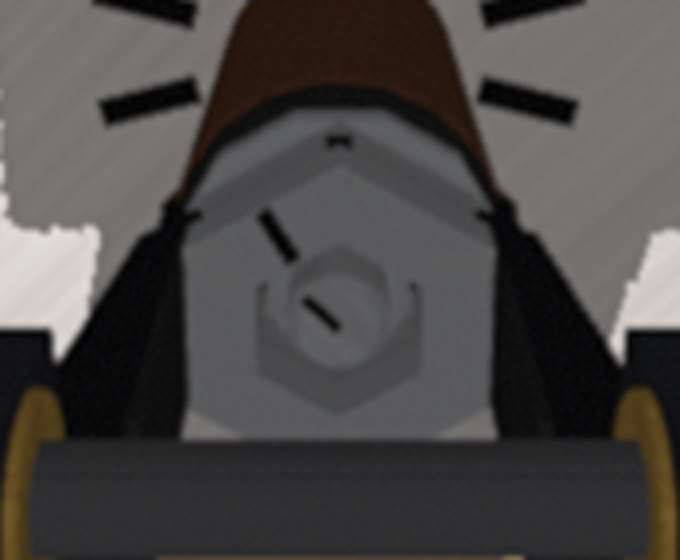

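Force fell to the nut's own weight and it rises freely, so it's in the window at about 12° past the lines. I'll turn slightly further in and lift gently.

Call:
jog_arm --series '[{"dx":0,"dy":0,"dz":0.0001,"rx":0,"ry":0,"rz":-2.5,"gripper":0.2},{"dx":0,"dy":0,"dz":0.0004,"rx":0,"ry":0,"rz":0,"gripper":0.2},{"dx":0,"dy":0,"dz":0.0003,"rx":0,"ry":0,"rz":0,"gripper":0.2},{"dx":0,"dy":0,"dz":0,"rx":0,"ry":0,"rz":0,"gripper":0.2}]'

```text
t: 10.55
eef_pos: [495.3, 27.9, 146.4]
tcp_rot: [-1.571, -0.0, -1.4]
ft_force: [-0.0, -0.5, -1.0]
opening: 0.419
```

Call:
jog_arm --series '[{"dx":0,"dy":0,"dz":0.0005,"rx":0,"ry":0,"rz":0,"gripper":0.2},{"dx":0,"dy":0,"dz":0.0005,"rx":0,"ry":0,"rz":0,"gripper":0.2}]'

```text
t: 10.75
eef_pos: [495.3, 27.9, 147.4]
tcp_rot: [-1.571, -0.0, -1.401]
ft_force: [-0.3, 0.1, -0.9]
opening: 0.418
```

Call:
jog_arm --series '[{"dx":0,"dy":0,"dz":0.0005,"rx":0,"ry":0,"rz":0,"gripper":0.2},{"dx":0,"dy":0,"dz":0.0005,"rx":0,"ry":0,"rz":0,"gripper":0.2}]'

```text
t: 10.95
eef_pos: [495.3, 27.9, 148.4]
tcp_rot: [-1.571, -0.0, -1.401]
ft_force: [1.0, -0.0, -1.3]
opening: 0.421
```

Call:
jog_arm --series '[{"dx":0,"dy":0,"dz":0.002,"rx":0,"ry":0,"rz":0,"gripper":0.2},{"dx":0,"dy":0,"dz":0.002,"rx":0,"ry":0,"rz":0,"gripper":0.2},{"dx":0,"dy":0,"dz":0.002,"rx":0,"ry":0,"rz":0,"gripper":0.2}]'

```text
t: 11.25
eef_pos: [495.3, 27.9, 154.6]
tcp_rot: [-1.571, -0.0, -1.401]
ft_force: [0.5, 1.1, -0.2]
opening: 0.416
```

Call:
jog_arm --series '[{"dx":0,"dy":0,"dz":0.003,"rx":0,"ry":0,"rz":0,"gripper":0.2},{"dx":0,"dy":0,"dz":0.003,"rx":0,"ry":0,"rz":0,"gripper":0.2},{"dx":0,"dy":0,"dz":0.004,"rx":0,"ry":0,"rz":0,"gripper":0.2},{"dx":0,"dy":0,"dz":0.004,"rx":0,"ry":0,"rz":0,"gripper":0.2},{"dx":0,"dy":0,"dz":0.005,"rx":0,"ry":0,"rz":0,"gripper":0.2},{"dx":0,"dy":0,"dz":0.005,"rx":0,"ry":0,"rz":0,"gripper":0.2},{"dx":0,"dy":0,"dz":0.008,"rx":0,"ry":0,"rz":0,"gripper":0.2},{"dx":0,"dy":0,"dz":0.01,"rx":0,"ry":0,"rz":0,"gripper":0.2}]'

```text
t: 12.05
eef_pos: [495.2, 27.9, 196.9]
tcp_rot: [-1.571, 0.0, -1.401]
ft_force: [-0.3, -0.5, -0.8]
opening: 0.416
```

```bash
python3 look.py w11; python3 - <<'E'
from h import *
for n in["scene","side"]: cv2.imwrite(f"pics/b_{n}.png",env.read_camera(n)[:,:,::-1])
a=cv2.resize(cv2.imread("pics/b_scene.png")[100:230,200:400],None,fx=3,fy=3,interpolation=cv2.INTER_CUBIC)
cv2.imwrite("pics/b_c.png",a)
E
```

```text
12.05 [495.16  27.93 196.93] [-1.5712  0.     -1.401 ] [-0.077  0.345  1.903 -0.     0.894  1.324] [-0.28 -0.51 -0.82] 0.4156
253.46261335993427 211.4647418316402
```

View pics/w11.png

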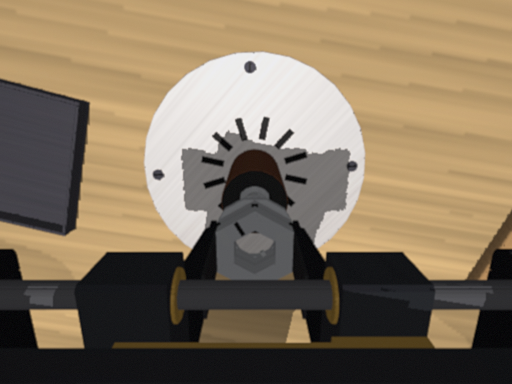

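View pics/b_c.png

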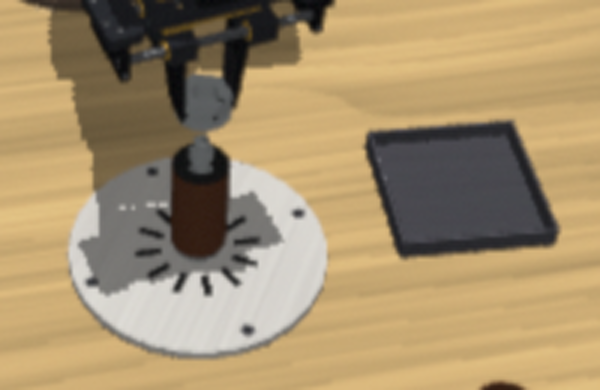

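Call:
jog_arm --series '[{"dx":-0.001,"dy":0.01,"dz":0,"rx":0,"ry":0,"rz":0,"gripper":0.2},{"dx":-0.002,"dy":0.02,"dz":0,"rx":0,"ry":0,"rz":0,"gripper":0.2},{"dx":-0.003,"dy":0.03,"dz":0,"rx":0,"ry":0,"rz":0,"gripper":0.2},{"dx":-0.003,"dy":0.03,"dz":0,"rx":0,"ry":0,"rz":0,"gripper":0.2},{"dx":-0.003,"dy":0.03,"dz":0,"rx":0,"ry":0,"rz":0,"gripper":0.2},{"dx":-0.003,"dy":0.03,"dz":-0.01,"rx":0,"ry":0,"rz":0,"gripper":0.2},{"dx":-0.003,"dy":0.03,"dz":-0.02,"rx":0,"ry":0,"rz":0,"gripper":0.2},{"dx":-0.003,"dy":0.03,"dz":-0.02,"rx":0,"ry":0,"rz":0,"gripper":0.2},{"dx":-0.003,"dy":0.03,"dz":-0.02,"rx":0,"ry":0,"rz":0,"gripper":0.2},{"dx":-0.001,"dy":0.016,"dz":-0.02,"rx":0,"ry":0,"rz":0,"gripper":0.2},{"dx":-0.001,"dy":0.008,"dz":-0.015,"rx":0,"ry":0,"rz":0,"gripper":0.2},{"dx":0,"dy":0,"dz":-0.01,"rx":0,"ry":0,"rz":0,"gripper":0.2}]'

```text
t: 13.4
eef_pos: [468.4, 292.6, 79.9]
tcp_rot: [-1.572, -0.0, -1.4]
ft_force: [0.2, -0.4, -1.1]
opening: 0.418
```

Call:
jog_arm --series '[{"dx":0,"dy":0,"dz":-0.005,"rx":0,"ry":0,"rz":0,"gripper":0.2},{"dx":0,"dy":0,"dz":0,"rx":0,"ry":0,"rz":0,"gripper":0.2}]'

```text
t: 13.6
eef_pos: [469.3, 291.1, 76.0]
tcp_rot: [-1.572, -0.0, -1.402]
ft_force: [-0.5, -0.7, -0.7]
opening: 0.42
```

```bash
python3 look.py w12; python3 - <<'E'
from h import *
for n in["scene"]: cv2.imwrite(f"pics/d_{n}.png",env.read_camera(n)[:,:,::-1])
crop("pics/d_c.png","pics/d_scene.png",240,440,80,230,4)
E
```

```text
13.6 [469.26 291.15  76.03] [-1.5716e+00 -4.0000e-04 -1.4019e+00] [ 0.436  0.588  1.879 -0.     0.675  1.838] [-0.52 -0.73 -0.71] 0.4199
996.5599624312841 379.8428549026103
```

View pics/w12.png

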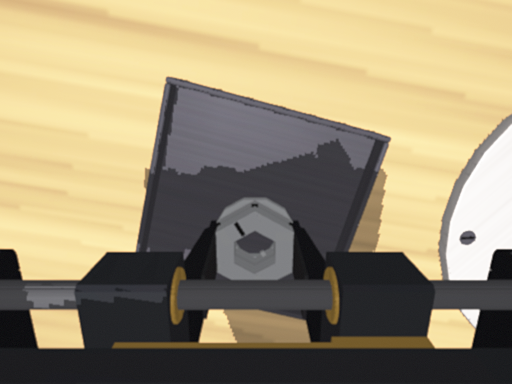

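View pics/d_c.png

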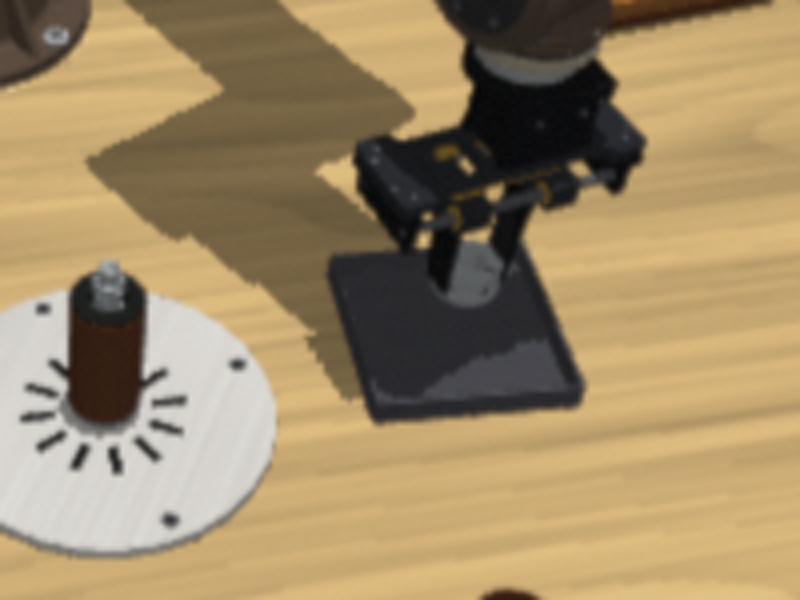

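The nut is over the middle of the tray and held level. Lowering.

Call:
jog_arm --series '[{"dx":0,"dy":0,"dz":-0.015,"rx":0,"ry":0,"rz":0,"gripper":0.2},{"dx":0,"dy":0,"dz":-0.015,"rx":0,"ry":0,"rz":0,"gripper":0.2},{"dx":0,"dy":0,"dz":-0.01,"rx":0,"ry":0,"rz":0,"gripper":0.2},{"dx":0,"dy":0,"dz":-0.007,"rx":0,"ry":0,"rz":0,"gripper":0.2},{"dx":0,"dy":0,"dz":-0.002,"rx":0,"ry":0,"rz":0,"gripper":0.2},{"dx":0,"dy":0,"dz":0,"rx":0,"ry":0,"rz":0,"gripper":0.2}]'

```text
t: 14.3
eef_pos: [469.4, 291.9, 27.5]
tcp_rot: [-1.571, -0.0, -1.401]
ft_force: [0.3, -0.0, -0.3]
opening: 0.418
```

Call:
jog_arm --series '[{"dx":0,"dy":0,"dz":-0.001,"rx":0,"ry":0,"rz":0,"gripper":0.2},{"dx":0,"dy":0,"dz":-0.001,"rx":0,"ry":0,"rz":0,"gripper":0.2}]'

```text
t: 14.5
eef_pos: [469.5, 292.0, 25.7]
tcp_rot: [-1.57, 0.0, -1.401]
ft_force: [-0.0, 0.5, -1.1]
opening: 0.413
```

Call:
jog_arm --series '[{"dx":0,"dy":0,"dz":-0.001,"rx":0,"ry":0,"rz":0,"gripper":0.2},{"dx":0,"dy":0,"dz":-0.0005,"rx":0,"ry":0,"rz":0,"gripper":0.2}]'

```text
t: 14.7
eef_pos: [469.3, 291.9, 23.9]
tcp_rot: [-1.571, -0.0, -1.401]
ft_force: [-0.6, 0.7, -1.5]
opening: 0.42
```

Call:
jog_arm --series '[{"dx":0,"dy":0,"dz":-0.0005,"rx":0,"ry":0,"rz":0,"gripper":0.2},{"dx":0,"dy":0,"dz":-0.0005,"rx":0,"ry":0,"rz":0,"gripper":0.2}]'

```text
t: 14.9
eef_pos: [469.2, 291.9, 22.8]
tcp_rot: [-1.571, -0.0, -1.401]
ft_force: [-0.2, 0.0, -1.0]
opening: 0.416
```

Call:
jog_arm --series '[{"dx":0,"dy":0,"dz":-0.0005,"rx":0,"ry":0,"rz":0,"gripper":0.2},{"dx":0,"dy":0,"dz":0,"rx":0,"ry":0,"rz":0,"gripper":0.2}]'

```text
t: 15.1
eef_pos: [469.2, 291.9, 22.2]
tcp_rot: [-1.571, -0.0, -1.401]
ft_force: [-0.2, -0.0, -1.6]
opening: 0.425
```

Call:
jog_arm --series '[{"dx":0,"dy":0,"dz":-0.0005,"rx":0,"ry":0,"rz":0,"gripper":0.2},{"dx":0,"dy":0,"dz":0,"rx":0,"ry":0,"rz":0,"gripper":0.2}]'

```text
t: 15.3
eef_pos: [469.2, 291.9, 21.8]
tcp_rot: [-1.571, -0.0, -1.401]
ft_force: [-0.7, -0.8, -1.3]
opening: 0.42
```

Call:
jog_arm --series '[{"dx":0,"dy":0,"dz":-0.0005,"rx":0,"ry":0,"rz":0,"gripper":0.2},{"dx":0,"dy":0,"dz":0,"rx":0,"ry":0,"rz":0,"gripper":0.2}]'

```text
t: 15.5
eef_pos: [469.2, 291.9, 21.3]
tcp_rot: [-1.571, -0.0, -1.401]
ft_force: [-0.4, 0.4, -2.0]
opening: 0.418
```

Call:
jog_arm --series '[{"dx":0,"dy":0,"dz":-0.0005,"rx":0,"ry":0,"rz":0,"gripper":0.2},{"dx":0,"dy":0,"dz":0,"rx":0,"ry":0,"rz":0,"gripper":0.2}]'

```text
t: 15.7
eef_pos: [469.3, 291.9, 20.8]
tcp_rot: [-1.571, -0.0, -1.401]
ft_force: [-0.1, 0.1, -1.5]
opening: 0.424
```

Call:
jog_arm --series '[{"dx":0,"dy":0,"dz":-0.0004,"rx":0,"ry":0,"rz":0,"gripper":0.2},{"dx":0,"dy":0,"dz":0,"rx":0,"ry":0,"rz":0,"gripper":0.2}]'

```text
t: 15.9
eef_pos: [469.3, 291.9, 20.8]
tcp_rot: [-1.571, -0.0, -1.401]
ft_force: [-0.5, -1.0, 3.7]
opening: 0.418
```

Call:
jog_arm --series '[{"dx":0,"dy":0,"dz":0,"rx":0,"ry":0,"rz":0,"gripper":0.45},{"dx":0,"dy":0,"dz":0,"rx":0,"ry":0,"rz":0,"gripper":0.55},{"dx":0,"dy":0,"dz":0,"rx":0,"ry":0,"rz":0,"gripper":0.6},{"dx":0,"dy":0,"dz":0,"rx":0,"ry":0,"rz":0,"gripper":0.6},{"dx":0,"dy":0,"dz":0.005,"rx":0,"ry":0,"rz":0,"gripper":0.6},{"dx":0,"dy":0,"dz":0.02,"rx":0,"ry":0,"rz":0,"gripper":0.6},{"dx":0,"dy":0,"dz":0.04,"rx":0,"ry":0,"rz":0,"gripper":0.6},{"dx":0,"dy":0,"dz":0.04,"rx":0,"ry":0,"rz":0,"gripper":0.6},{"dx":0,"dy":0,"dz":0.03,"rx":0,"ry":0,"rz":0,"gripper":0.7}]'

```text
t: 16.8
eef_pos: [469.4, 292.0, 158.1]
tcp_rot: [-1.569, 0.0, -1.401]
ft_force: [0.8, 0.8, -0.3]
opening: 0.645
```

```bash
python3 look.py w13
```

```text
16.8 [469.41 292.03 158.06] [-1.5691e+00  4.0000e-04 -1.4010e+00] [ 0.437  0.469  1.813 -0.     0.857  1.838] [ 0.81  0.85 -0.29] 0.6448
697.2406659102439 264.8448321722402
```

View pics/w13.png

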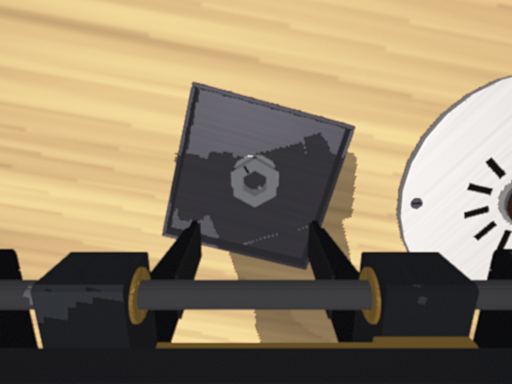

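Call:
jog_arm --series '[{"dx":0,"dy":-0.02,"dz":0.02,"rx":0,"ry":0,"rz":-2,"gripper":0.7},{"dx":0,"dy":-0.04,"dz":0.022,"rx":0,"ry":0,"rz":-2,"gripper":0.7},{"dx":0,"dy":-0.045,"dz":0,"rx":0,"ry":0,"rz":-2,"gripper":0.7},{"dx":0,"dy":-0.045,"dz":0,"rx":0,"ry":0,"rz":-2,"gripper":0.7},{"dx":0,"dy":-0.045,"dz":0,"rx":0,"ry":0,"rz":-2,"gripper":0.7},{"dx":-0.005,"dy":-0.045,"dz":0,"rx":0,"ry":0,"rz":-2,"gripper":0.7},{"dx":-0.005,"dy":-0.045,"dz":0,"rx":0,"ry":0,"rz":-2,"gripper":0.7},{"dx":-0.005,"dy":-0.045,"dz":0,"rx":0,"ry":0,"rz":-2,"gripper":0.7},{"dx":-0.005,"dy":-0.045,"dz":0,"rx":0,"ry":0,"rz":-2,"gripper":0.7},{"dx":-0.005,"dy":-0.045,"dz":0,"rx":0,"ry":0,"rz":-2,"gripper":0.7},{"dx":-0.005,"dy":-0.045,"dz":0,"rx":0,"ry":0,"rz":-2,"gripper":0.7},{"dx":-0.005,"dy":-0.045,"dz":0,"rx":0,"ry":0,"rz":-0.7,"gripper":0.7}]'

```text
t: 18.05
eef_pos: [433.6, -219.9, 197.7]
tcp_rot: [-1.57, -0.0, -1.799]
ft_force: [0.6, -0.7, 0.1]
opening: 0.698
```

Call:
jog_arm --series '[{"dx":0,"dy":-0.045,"dz":0,"rx":0,"ry":0,"rz":0,"gripper":0.7},{"dx":0,"dy":-0.03,"dz":0,"rx":0,"ry":0,"rz":0,"gripper":0.7},{"dx":0,"dy":-0.011,"dz":0,"rx":0,"ry":0,"rz":0,"gripper":0.7},{"dx":0,"dy":0,"dz":0,"rx":0,"ry":0,"rz":0,"gripper":0.7},{"dx":0,"dy":0,"dz":0,"rx":0,"ry":0,"rz":0,"gripper":0.7},{"dx":0,"dy":0,"dz":0,"rx":0,"ry":0,"rz":0,"gripper":0.7}]'

```text
t: 18.65
eef_pos: [434.3, -302.7, 197.5]
tcp_rot: [-1.571, 0.0, -1.796]
ft_force: [0.7, -0.2, -0.6]
opening: 0.699
```

```bash
python3 look.py w14 170 340 110 250 4
```

```text
18.65 [ 434.34 -302.69  197.54] [-1.5710e+00  1.0000e-04 -1.7959e+00] [-0.733  0.389  1.826  0.     0.927  1.062] [ 0.66 -0.21 -0.55] 0.6993
-221.18516114633502 230.4360231229957
```

View pics/w14.png

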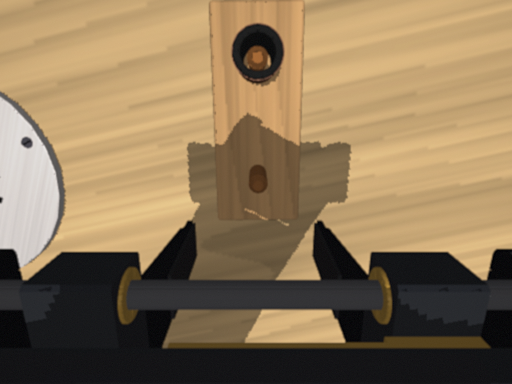

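View pics/w14c.png

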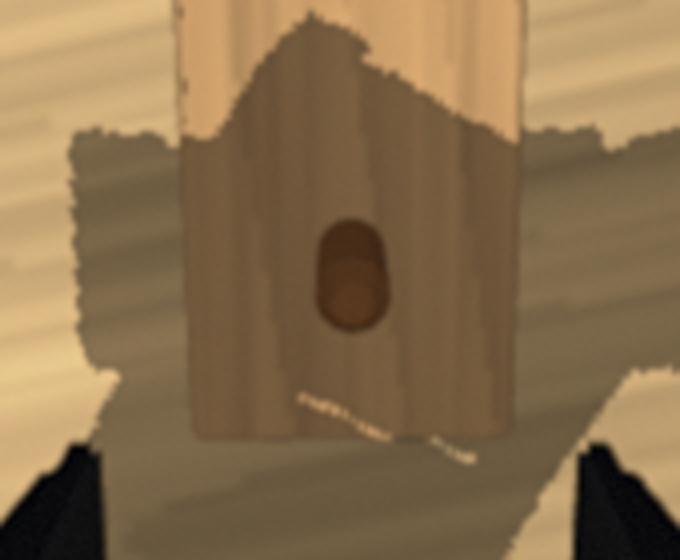

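```bash
python3 - <<'E'
from h import *
P=np.load("w14.npy");c=lambda x,y:(x/4+170-.375,y/4+110-.375)
print(onz("wrist",c(352,300),70,P),onz("wrist",c(352,252),18,P),P)
# vertical plumb at TCP
print(proj("wrist",[P[0][0],P[0][1],70],P),c(352,300))
E
```

```text
[ 434.2287546  -306.36820895   70.        ] [ 432.91654821 -306.59596409   18.        ] [[ 4.34341548e+02 -3.02691677e+02  1.97544461e+02]
 [-1.57100245e+00  1.31520223e-04 -1.79586117e+00]]
[253.65292217 185.37489755] (257.625, 184.625)
```

Call:
jog_arm --series '[{"dx":0.004,"dy":0.02,"dz":0,"rx":0,"ry":0,"rz":0,"gripper":0.7},{"dx":0.007,"dy":0.04,"dz":0,"rx":0,"ry":0,"rz":0,"gripper":0.7},{"dx":0.008,"dy":0.045,"dz":0,"rx":0,"ry":0,"rz":0,"gripper":0.7},{"dx":0.008,"dy":0.045,"dz":0,"rx":0,"ry":0,"rz":0,"gripper":0.7},{"dx":0.008,"dy":0.045,"dz":0,"rx":0,"ry":0,"rz":0,"gripper":0.7},{"dx":0.008,"dy":0.045,"dz":0,"rx":0,"ry":0,"rz":0,"gripper":0.7},{"dx":0.008,"dy":0.04,"dz":0,"rx":0,"ry":0,"rz":0,"gripper":0.7},{"dx":0.006,"dy":0.03,"dz":0,"rx":0,"ry":0,"rz":0,"gripper":0.7},{"dx":0.004,"dy":0.0206,"dz":0,"rx":0,"ry":0,"rz":0,"gripper":0.7},{"dx":0,"dy":0,"dz":0,"rx":0,"ry":0,"rz":0,"gripper":0.7},{"dx":0,"dy":0,"dz":0,"rx":0,"ry":0,"rz":0,"gripper":0.7},{"dx":0,"dy":0,"dz":0,"rx":0,"ry":0,"rz":0,"gripper":0.7}]'

```text
t: 19.9
eef_pos: [495.0, 26.1, 197.5]
tcp_rot: [-1.571, -0.0, -1.797]
ft_force: [-0.3, 0.0, 0.3]
opening: 0.698
```

```bash
python3 look.py w15 170 340 150 290 4
```

```text
19.9 [494.96  26.06 197.47] [-1.5709e+00 -2.0000e-04 -1.7974e+00] [-0.081  0.344  1.903 -0.     0.895  1.717] [-0.29  0.02  0.33] 0.6984
250.22392713720782 211.9063975606248
```

View pics/w15c.png

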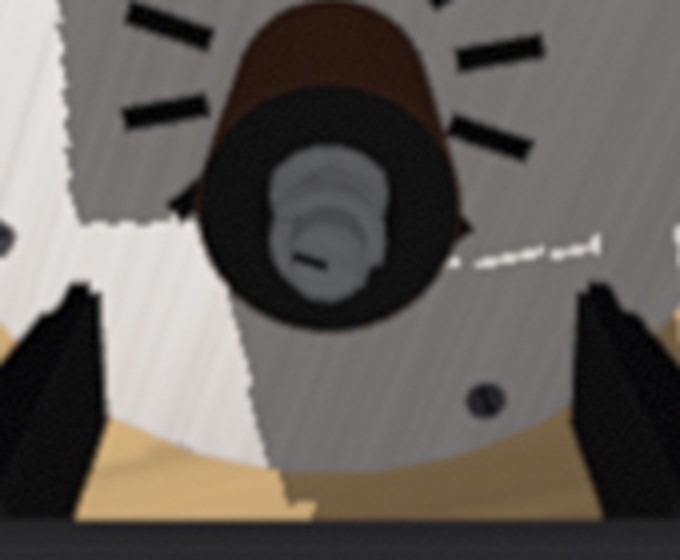

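Call:
jog_arm --series '[{"dx":0.0002,"dy":0.0018,"dz":-0.01,"rx":0,"ry":0,"rz":0,"gripper":0.7},{"dx":0,"dy":0,"dz":-0.015,"rx":0,"ry":0,"rz":0,"gripper":0.7},{"dx":0,"dy":0,"dz":-0.015,"rx":0,"ry":0,"rz":0,"gripper":0.7},{"dx":0,"dy":0,"dz":-0.015,"rx":0,"ry":0,"rz":0,"gripper":0.7},{"dx":0,"dy":0,"dz":-0.015,"rx":0,"ry":0,"rz":0,"gripper":0.7},{"dx":0,"dy":0,"dz":-0.015,"rx":0,"ry":0,"rz":0,"gripper":0.7},{"dx":0,"dy":0,"dz":-0.01,"rx":0,"ry":0,"rz":0,"gripper":0.7},{"dx":0,"dy":0,"dz":-0.005,"rx":0,"ry":0,"rz":0,"gripper":0.7},{"dx":0,"dy":0,"dz":-0.003,"rx":0,"ry":0,"rz":0,"gripper":0.6},{"dx":0,"dy":0,"dz":0,"rx":0,"ry":0,"rz":0,"gripper":0.57}]'

```text
t: 20.95
eef_pos: [495.5, 28.2, 94.4]
tcp_rot: [-1.571, -0.0, -1.797]
ft_force: [-0.6, 0.9, 0.1]
opening: 0.597
```

Call:
jog_arm --series '[{"dx":0,"dy":0,"dz":0,"rx":0,"ry":0,"rz":0,"gripper":0.54},{"dx":0,"dy":0,"dz":0,"rx":0,"ry":0,"rz":0,"gripper":0.5}]'

```text
t: 21.15
eef_pos: [495.6, 28.2, 94.9]
tcp_rot: [-1.57, -0.0, -1.797]
ft_force: [-0.1, -1.4, 0.8]
opening: 0.53
```

Call:
jog_arm --series '[{"dx":0,"dy":0,"dz":0,"rx":0,"ry":0,"rz":0,"gripper":0.4},{"dx":0,"dy":0,"dz":0,"rx":0,"ry":0,"rz":0,"gripper":0.3},{"dx":0,"dy":0,"dz":0,"rx":0,"ry":0,"rz":0,"gripper":0.3}]'

```text
t: 21.45
eef_pos: [495.7, 28.3, 94.8]
tcp_rot: [-1.57, -0.0, -1.797]
ft_force: [-0.1, -1.5, 4.1]
opening: 0.532
```

Call:
jog_arm --series '[{"dx":0,"dy":0,"dz":0.002,"rx":0,"ry":0,"rz":0,"gripper":0.3},{"dx":0,"dy":0,"dz":0.003,"rx":0,"ry":0,"rz":0,"gripper":0.3},{"dx":0,"dy":0,"dz":0.004,"rx":0,"ry":0,"rz":0,"gripper":0.3},{"dx":0,"dy":0,"dz":0.005,"rx":0,"ry":0,"rz":0,"gripper":0.3}]'

```text
t: 21.85
eef_pos: [495.3, 28.4, 108.6]
tcp_rot: [-1.571, -0.0, -1.797]
ft_force: [0.1, 0.1, -3.0]
opening: 0.532
```

Call:
jog_arm --series '[{"dx":0,"dy":0,"dz":0.006,"rx":0,"ry":0,"rz":0,"gripper":0.3},{"dx":0,"dy":0,"dz":0.008,"rx":0,"ry":0,"rz":0,"gripper":0.3},{"dx":0,"dy":0,"dz":0.01,"rx":0,"ry":0,"rz":0,"gripper":0.3},{"dx":0,"dy":0,"dz":0.01,"rx":0,"ry":0,"rz":0,"gripper":0.3}]'

```text
t: 22.25
eef_pos: [495.5, 28.3, 143.4]
tcp_rot: [-1.571, -0.0, -1.797]
ft_force: [0.1, 0.4, -3.6]
opening: 0.53
```

Call:
jog_arm --series '[{"dx":0,"dy":0,"dz":0.01,"rx":0,"ry":0,"rz":0,"gripper":0.3},{"dx":0,"dy":0,"dz":0.012,"rx":0,"ry":0,"rz":0,"gripper":0.3},{"dx":0,"dy":0,"dz":0.015,"rx":0,"ry":0,"rz":0,"gripper":0.3},{"dx":0,"dy":0,"dz":0.015,"rx":0,"ry":0,"rz":0,"gripper":0.3},{"dx":0,"dy":0,"dz":0.015,"rx":0,"ry":0,"rz":0,"gripper":0.3},{"dx":0,"dy":0,"dz":0.015,"rx":0,"ry":0,"rz":0,"gripper":0.3},{"dx":0,"dy":0,"dz":0.015,"rx":0,"ry":0,"rz":0,"gripper":0.3},{"dx":0,"dy":0,"dz":0.01,"rx":0,"ry":0,"rz":0,"gripper":0.3}]'

```text
t: 23.05
eef_pos: [495.5, 28.3, 251.0]
tcp_rot: [-1.57, 0.0, -1.797]
ft_force: [0.5, 0.8, -3.3]
opening: 0.532
```

```bash
python3 look.py w16; python3 - <<'E'
from h import *
for n in["scene","side"]: cv2.imwrite(f"pics/e_{n}.png",env.read_camera(n)[:,:,::-1])
a=cv2.resize(cv2.imread("pics/e_scene.png")[60:220,190:350],None,fx=2.4,fy=2.4)
b=cv2.resize(cv2.imread("pics/e_side.png")[120:280,210:370],None,fx=2.4,fy=2.4)
cv2.imwrite("pics/e_c.png",np.hstack([a,b]))
E
```

```text
23.05 [495.48  28.32 250.95] [-1.5695e+00  1.0000e-04 -1.7972e+00] [-0.076  0.279  1.834 -0.     1.027  1.721] [ 0.48  0.76 -3.28] 0.5317
253.71155691755797 190.22982895540642
```

View pics/e_c.png

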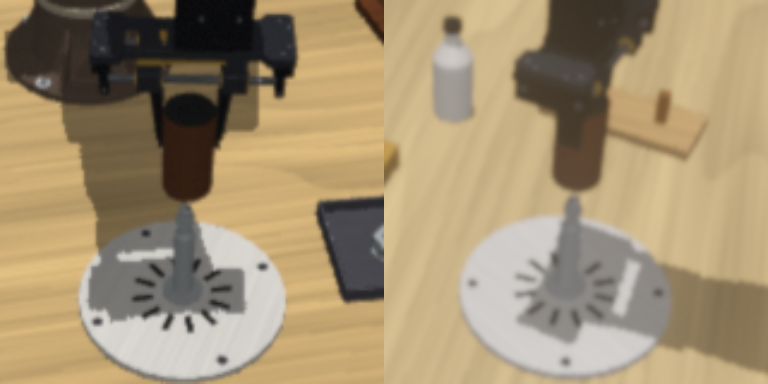

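View pics/w16.png

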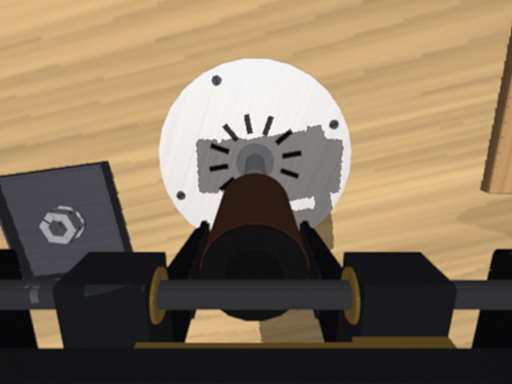

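Call:
jog_arm --series '[{"dx":-0.003,"dy":-0.015,"dz":0,"rx":0,"ry":0,"rz":0,"gripper":0.3},{"dx":-0.006,"dy":-0.03,"dz":0,"rx":0,"ry":0,"rz":0,"gripper":0.3},{"dx":-0.007,"dy":-0.038,"dz":0,"rx":0,"ry":0,"rz":0,"gripper":0.3},{"dx":-0.007,"dy":-0.038,"dz":0,"rx":0,"ry":0,"rz":0,"gripper":0.3},{"dx":-0.007,"dy":-0.038,"dz":0,"rx":0,"ry":0,"rz":0,"gripper":0.3},{"dx":-0.007,"dy":-0.038,"dz":0,"rx":0,"ry":0,"rz":0,"gripper":0.3},{"dx":-0.007,"dy":-0.038,"dz":0,"rx":0,"ry":0,"rz":0,"gripper":0.3},{"dx":-0.007,"dy":-0.038,"dz":0,"rx":0,"ry":0,"rz":0,"gripper":0.3},{"dx":-0.006,"dy":-0.03,"dz":0,"rx":0,"ry":0,"rz":0,"gripper":0.3},{"dx":-0.004,"dy":-0.02,"dz":0,"rx":0,"ry":0,"rz":0,"gripper":0.3},{"dx":-0.0015,"dy":-0.011,"dz":0,"rx":0,"ry":0,"rz":0,"gripper":0.3},{"dx":0,"dy":0,"dz":-0.01,"rx":0,"ry":0,"rz":0,"gripper":0.3}]'

```text
t: 24.4
eef_pos: [433.0, -306.7, 239.3]
tcp_rot: [-1.57, -0.001, -1.799]
ft_force: [0.9, 0.9, -3.1]
opening: 0.533
```

Call:
jog_arm --series '[{"dx":0,"dy":0,"dz":-0.02,"rx":0,"ry":0,"rz":0,"gripper":0.3},{"dx":0,"dy":0,"dz":-0.02,"rx":0,"ry":0,"rz":0,"gripper":0.3},{"dx":0,"dy":0,"dz":-0.02,"rx":0,"ry":0,"rz":0,"gripper":0.3},{"dx":0,"dy":0,"dz":-0.01,"rx":0,"ry":0,"rz":0,"gripper":0.3},{"dx":0,"dy":0,"dz":0,"rx":0,"ry":0,"rz":0,"gripper":0.3},{"dx":0,"dy":0,"dz":0,"rx":0,"ry":0,"rz":0,"gripper":0.3}]'

```text
t: 25.0
eef_pos: [433.3, -305.4, 169.7]
tcp_rot: [-1.571, -0.0, -1.797]
ft_force: [0.9, 0.0, -2.9]
opening: 0.53
```

```bash
python3 look.py w17; python3 - <<'E'
from h import *
for n in["scene","side"]: cv2.imwrite(f"pics/f_{n}.png",env.read_camera(n)[:,:,::-1])
a=cv2.resize(cv2.imread("pics/f_scene.png")[100:260,70:230],None,fx=2.4,fy=2.4)
b=cv2.resize(cv2.imread("pics/f_side.png")[70:230,240:400],None,fx=2.4,fy=2.4)
cv2.imwrite("pics/f_c.png",np.hstack([a,b]))
E
```

```text
25.0 [ 433.29 -305.36  169.7 ] [-1.5706e+00 -1.0000e-04 -1.7966e+00] [-0.739  0.426  1.855 -0.     0.861  1.058] [ 0.91  0.03 -2.88] 0.5299
-288.3563720332372 248.17868077671778
```

View pics/f_c.png

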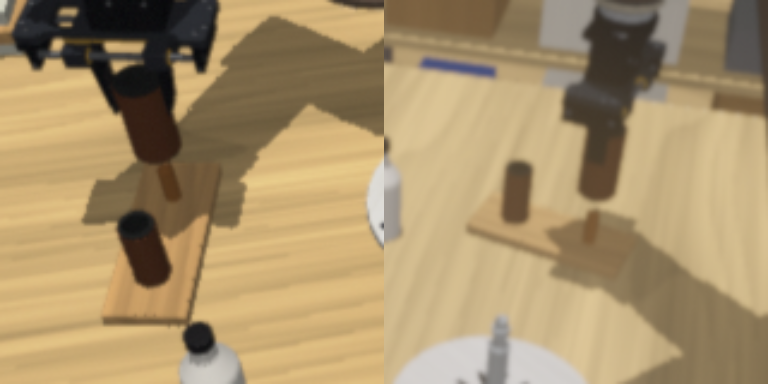

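View pics/w17.png

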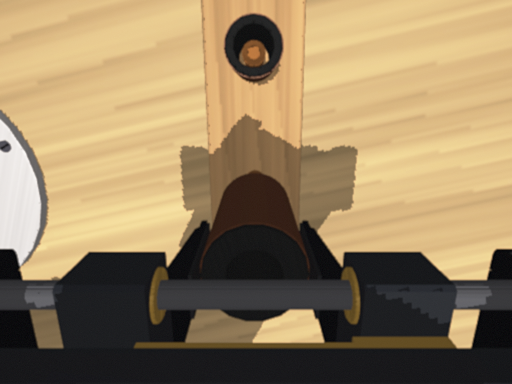

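Call:
jog_arm --series '[{"dx":-0.0002,"dy":-0.0003,"dz":-0.01,"rx":0,"ry":0,"rz":0,"gripper":0.3},{"dx":0,"dy":0,"dz":-0.01,"rx":0,"ry":0,"rz":0,"gripper":0.3},{"dx":0,"dy":0,"dz":-0.004,"rx":0,"ry":0,"rz":0,"gripper":0.3},{"dx":0,"dy":0,"dz":-0.002,"rx":0,"ry":0,"rz":0,"gripper":0.3},{"dx":0,"dy":0,"dz":-0.002,"rx":0,"ry":0,"rz":0,"gripper":0.3}]'

```text
t: 25.65
eef_pos: [432.7, -306.0, 141.1]
tcp_rot: [-1.571, 0.0, -1.797]
ft_force: [-0.5, 0.1, -3.6]
opening: 0.526
```

Call:
jog_arm --series '[{"dx":0,"dy":0,"dz":-0.002,"rx":0,"ry":0,"rz":0,"gripper":0.3},{"dx":0,"dy":0,"dz":-0.002,"rx":0,"ry":0,"rz":0,"gripper":0.3}]'

```text
t: 25.85
eef_pos: [432.8, -306.1, 137.4]
tcp_rot: [-1.571, -0.0, -1.797]
ft_force: [0.0, -1.4, -3.8]
opening: 0.531
```

Call:
jog_arm --series '[{"dx":0,"dy":0,"dz":-0.003,"rx":0,"ry":0,"rz":0,"gripper":0.3},{"dx":0,"dy":0,"dz":-0.003,"rx":0,"ry":0,"rz":0,"gripper":0.3}]'

```text
t: 26.05
eef_pos: [432.8, -306.0, 131.3]
tcp_rot: [-1.571, -0.0, -1.797]
ft_force: [0.9, -0.3, -3.2]
opening: 0.531
```

Call:
jog_arm --series '[{"dx":0,"dy":0,"dz":-0.005,"rx":0,"ry":0,"rz":0,"gripper":0.3},{"dx":0,"dy":0,"dz":-0.005,"rx":0,"ry":0,"rz":0,"gripper":0.3},{"dx":0,"dy":0,"dz":-0.005,"rx":0,"ry":0,"rz":0,"gripper":0.3}]'

```text
t: 26.35
eef_pos: [432.7, -305.9, 115.9]
tcp_rot: [-1.571, -0.0, -1.797]
ft_force: [-0.2, 0.3, -2.7]
opening: 0.532
```

Call:
jog_arm --series '[{"dx":0,"dy":0,"dz":-0.006,"rx":0,"ry":0,"rz":0,"gripper":0.3},{"dx":0,"dy":0,"dz":-0.006,"rx":0,"ry":0,"rz":0,"gripper":0.3},{"dx":0,"dy":0,"dz":-0.006,"rx":0,"ry":0,"rz":0,"gripper":0.3},{"dx":0,"dy":0,"dz":-0.004,"rx":0,"ry":0,"rz":0,"gripper":0.3},{"dx":0,"dy":0,"dz":0,"rx":0,"ry":0,"rz":0,"gripper":0.3}]'

```text
t: 26.85
eef_pos: [432.6, -305.8, 93.8]
tcp_rot: [-1.572, 0.0, -1.797]
ft_force: [-0.2, 0.2, -3.3]
opening: 0.529
```

Call:
jog_arm --series '[{"dx":0,"dy":0,"dz":-0.001,"rx":0,"ry":0,"rz":0,"gripper":0.3},{"dx":0,"dy":0,"dz":-0.001,"rx":0,"ry":0,"rz":0,"gripper":0.3}]'

```text
t: 27.05
eef_pos: [432.8, -306.1, 92.6]
tcp_rot: [-1.57, -0.0, -1.797]
ft_force: [0.1, 0.1, -2.4]
opening: 0.535
```

Call:
jog_arm --series '[{"dx":0,"dy":0,"dz":-0.001,"rx":0,"ry":0,"rz":0,"gripper":0.3},{"dx":0,"dy":0,"dz":0,"rx":0,"ry":0,"rz":0,"gripper":0.3}]'

```text
t: 27.25
eef_pos: [432.7, -306.0, 91.4]
tcp_rot: [-1.571, -0.0, -1.797]
ft_force: [-0.2, -0.3, -3.2]
opening: 0.53
```

Call:
jog_arm --series '[{"dx":0,"dy":0,"dz":-0.0008,"rx":0,"ry":0,"rz":0,"gripper":0.3},{"dx":0,"dy":0,"dz":0,"rx":0,"ry":0,"rz":0,"gripper":0.3}]'

```text
t: 27.45
eef_pos: [432.7, -306.0, 90.6]
tcp_rot: [-1.571, -0.0, -1.797]
ft_force: [-1.1, 0.6, -3.6]
opening: 0.528
```

Call:
jog_arm --series '[{"dx":0,"dy":0,"dz":-0.0006,"rx":0,"ry":0,"rz":0,"gripper":0.3},{"dx":0,"dy":0,"dz":0,"rx":0,"ry":0,"rz":0,"gripper":0.3}]'

```text
t: 27.65
eef_pos: [432.8, -306.0, 90.0]
tcp_rot: [-1.571, -0.0, -1.797]
ft_force: [-0.0, -0.8, -3.5]
opening: 0.529
```

Call:
jog_arm --series '[{"dx":0,"dy":0,"dz":-0.0005,"rx":0,"ry":0,"rz":0,"gripper":0.3},{"dx":0,"dy":0,"dz":0,"rx":0,"ry":0,"rz":0,"gripper":0.3}]'

```text
t: 27.85
eef_pos: [432.8, -306.1, 89.9]
tcp_rot: [-1.57, -0.0, -1.797]
ft_force: [-1.5, 0.5, 3.5]
opening: 0.529
```

Call:
jog_arm --series '[{"dx":0,"dy":0,"dz":-0.0005,"rx":0,"ry":0,"rz":0,"gripper":0.3},{"dx":0,"dy":0,"dz":0,"rx":0,"ry":0,"rz":0,"gripper":0.3}]'

```text
t: 28.05
eef_pos: [432.8, -306.1, 89.8]
tcp_rot: [-1.57, -0.0, -1.797]
ft_force: [-2.2, 1.2, 9.6]
opening: 0.533
```

Call:
jog_arm --series '[{"dx":0,"dy":0,"dz":-0.0004,"rx":0,"ry":0,"rz":0,"gripper":0.3},{"dx":0,"dy":0,"dz":0,"rx":0,"ry":0,"rz":0,"gripper":0.3}]'

```text
t: 28.25
eef_pos: [432.9, -306.1, 89.8]
tcp_rot: [-1.57, -0.001, -1.797]
ft_force: [-3.0, 1.4, 14.1]
opening: 0.531
```

The drum seated at 89.8, which matches the prediction. Next I'll ease off, open and retreat.

Call:
jog_arm --series '[{"dx":0,"dy":0,"dz":0.0009,"rx":0,"ry":0,"rz":0,"gripper":0.3},{"dx":0,"dy":0,"dz":0,"rx":0,"ry":0,"rz":0,"gripper":0.55},{"dx":0,"dy":0,"dz":0,"rx":0,"ry":0,"rz":0,"gripper":0.65},{"dx":0,"dy":0,"dz":0,"rx":0,"ry":0,"rz":0,"gripper":0.7},{"dx":0,"dy":0,"dz":0,"rx":0,"ry":0,"rz":0,"gripper":0.7},{"dx":0,"dy":0,"dz":0.005,"rx":0,"ry":0,"rz":0,"gripper":0.7},{"dx":0,"dy":0,"dz":0.015,"rx":0,"ry":0,"rz":0,"gripper":0.7},{"dx":0,"dy":0,"dz":0.03,"rx":0,"ry":0,"rz":0,"gripper":0.7},{"dx":0,"dy":0,"dz":0.04,"rx":0,"ry":0,"rz":0,"gripper":0.7},{"dx":0,"dy":0,"dz":0.04,"rx":0,"ry":0,"rz":0,"gripper":0.7},{"dx":0,"dy":0,"dz":0.02,"rx":0,"ry":0,"rz":0,"gripper":0.7},{"dx":0,"dy":0,"dz":0,"rx":0,"ry":0,"rz":0,"gripper":0.7}]'

```text
t: 29.45
eef_pos: [433.5, -306.5, 242.7]
tcp_rot: [-1.566, -0.003, -1.797]
ft_force: [0.2, -0.1, -0.3]
opening: 0.699
```

```bash
python3 look.py w18; python3 - <<'E'
from h import *
for n in["scene","side"]: cv2.imwrite(f"pics/g_{n}.png",env.read_camera(n)[:,:,::-1])
a=cv2.imread("pics/g_scene.png")[90:310,70:420]
cv2.imwrite("pics/g_c.png",cv2.resize(a,None,fx=2.2,fy=2.2))
E
```

```text
29.45 [ 433.46 -306.55  242.72] [-1.5659 -0.0028 -1.7971] [-0.74   0.337  1.77  -0.     1.029  1.057] [ 0.23 -0.08 -0.27] 0.6989
-152.149386588882 210.2716697263917
```

View pics/w18.png

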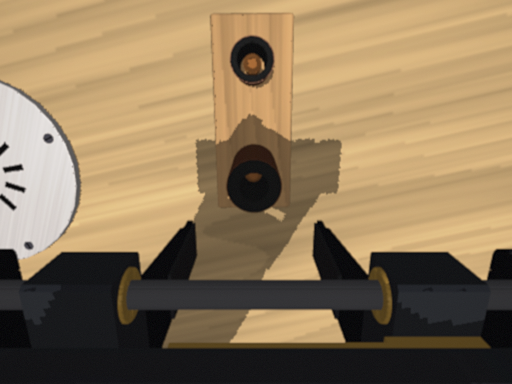

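View pics/g_c.png

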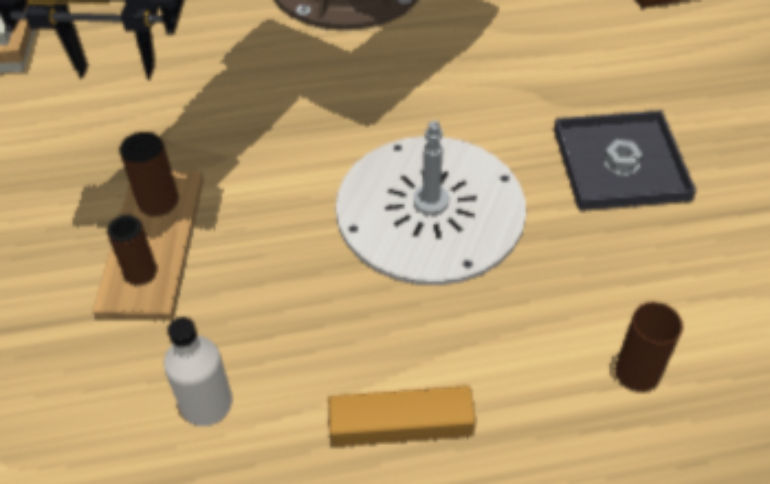

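View pics/g_side.png

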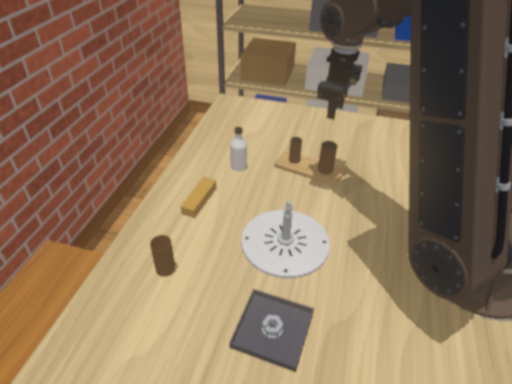

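The drum is upright on its peg with the peg visible in its bore, the nut lies flat in the tray, and nothing else has moved. The gripper is clear of everything, so I'm handing in.

```bash
python3 -c "
from cell import env
print(env.job_done())"
```

```text
the job is handed in; nothing more can be done
None
```

The worn drum is off the spindle and fully down on the rack's empty peg, and the nut lies flat in the tray. I handed the job in at about 29.6 s; the hand-in gives no verdict.

- **Nut:** I turned it about 153° clockwise until the lines met, then crept on in 4° steps with light pulls. It came free about 12° past the lines, and I turned it 2.5° further before lifting it off and setting it down in the tray.
- **Pull force:** Most pulls were about 4–8 N, but one test pull at the lines reached 11 N, just over the 5–10 N asked and under the 20 N limit.
- **Drum:** I lifted it straight up until its underside stood about 179 mm up, then lowered it onto the peg. It touched down at the height I had predicted for being fully seated (tool at 89.8 mm), with at most 14 N of contact before I released it.
- **Last checks:** The final pictures from all three cameras show:
  - the drum upright on the peg, with the peg visible in its bore;
  - the nut flat in the tray;
  - the spare drum, sleeve, cleaner and glue apparently where they were;
  - the gripper open and clear of everything.

No final check failed. Early on, my first three move calls were refused because of their format, with no effect on the scene.

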